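# Set a blank step attenuator by counting clicks, then take the setting over

### The job

On the trainer, turn the blank black attenuator knob counterclockwise (seen from above) until you feel its end stop, without forcing it, then turn it clockwise exactly six clicks and leave it sitting in that sixth click. Then press the green button fully down to take the setting over, and let go. Do not press the button while the knob is at any other setting, and leave the meter, the screwdriver and the parts tray where they lie.

Things in the scene. Friction and masses are not known exactly. Their poses are not given: they have to be found in the camera images.
- trainer: The training unit: a fixed black case with a white top panel, 210 mm (its x) by 370 mm (its y) by 45 mm high. Origin: centre of its underside, on the bench; z up. Two modules, each 100 x 100 x 32 mm, are fixed on it side by side along its y, about 170 mm apart; which is left and which right varies. Chips and sockets on the panel stand at most 4 mm high and do nothing.
- selector: The grey attenuator module, fixed on the trainer: 100 x 100 x 32 mm, origin at the centre of its underside (45 mm over the bench), z up; its top face is 77 mm over the bench. In the middle of its top stands the knob.
- knob_top (a point): Centre of the top of the black knob, on its vertical axis, 109 mm over the bench. Fixed to the module: it does not turn with the knob. The knob is round, 44 mm in diameter, 30 mm high (2 to 32 mm over the module's top), with 18 equal fine flutes, no mark; gripped from above across its diameter in any direction. It starts at an unknown setting 2 to 6 clicks from the counterclockwise stop.
- knob_foot (a point): The knob's axis at the module's top face, 32 mm under knob_top. The knob turns 180 degrees over 10 settings 20 degrees (0.349 rad) apart, between two end stops; clockwise from above is negative rotation about z up. Each setting is a V detent: leaving it takes about 0.2 N m, falling to nothing half way and then reversing, so it snaps into the next (a click). Let go, it settles in the nearest.
- stop: End-stop carrier hidden inside the attenuator module; its pose tells nothing. The stop is met 0.02 rad beyond the first detent (likewise the last) and is springy: about 4 N m per rad of knob. Its pin is 36 mm off the axis; it bears 9 N at most, which is 0.32 N m on the knob, plus the detent's 0.2 N m. Let go before that, the knob returns to the first detent.
- wiper (a joint): The contact slide hidden inside the attenuator module: 0 at the counterclockwise end setting, and only 0.002 mm (0.000002 m) more for each click clockwise (0.000012 m at the sixth click). This is far below the measuring noise, so its reading is of no use for setting the knob; it is named because the result is judged on it.
- keypad: The white module, fixed on the trainer: 100 x 100 x 32 mm, origin at the centre of its underside (45 mm over the bench), z up; its top face is 77 mm over the bench. In the middle of its top is the green button.
- enter_top (a point): Centre of the top face of the green push button, 28 mm diameter, about 99 mm over the bench when up, standing 10 mm out of a round black collar of 44 mm diameter and 12 mm height. It is pressed straight down.
- enter (a joint): Travel of the green button: 0 up, 0.006 m fully down; sprung, about 1.5 N to start and 5 N fully down; it comes back up when released. It counts as pressed from 0.0045 m on.
- meter: A loose yellow hand-held meter lying on the bench to the right of the trainer, 150 x 76 x 35 mm, origin at the centre of its underside; to be left alone.
- driver: A loose screwdriver lying on the bench beyond the far edge of the trainer, about 200 mm long, along its x, handle to its -x; to be left alone.
- tray: A loose blue divided parts tray, 90 x 130 x 30 mm, origin at the centre of its underside, standing on the bench to the left of the trainer; to be left alone.

How it is judged:
By the outcome, as a careful person would: the job done as asked, in the order asked, and still so for the second after the job is handed in, with the robot touching nothing.
It also fails if it takes over 72 s, if anything falls off the work surface, if the arm or the gripper's body presses on something with over 40 N, if the wrist force passes 120 N, or if a joint passes its speed limit or range.

### The arm

A 6-joint arm with a two-finger parallel gripper is mounted at the origin on the work surface. World frame = base frame: x ahead of the robot, y to its left, z up, the work surface at z = 0. Lengths are in mm, angles in rad, forces in N, time in s.
With the tool pointing down it reaches from about 275 to 750 mm from the base axis. Payload 10.2 kg.
Tool frame: the origin (TCP) lies at the very end of the fingers, on their centre line; the grasp point (between the pads) lies 19 mm behind it (ctrl.pinch_z is the distance from the TCP to the grasp point, in mm); y points along the fingers, z is the direction in which the jaws open and shut, and the axes are right-handed (so a half turn about y gives the same grasp; the last joint's range is limited). The gripper opens to 85 mm and grips with 20 to 120 N. Pads are 22 mm wide; open, the fingers measure 114 mm over their backs; the gripper's body (76 mm by 85 mm) begins 54 mm behind the grasp point. The pads swing forward as they close: fully open they stand 13 mm farther back than shut.
Start: joints at [-1.535, 0.313, 1.498, -0, 1.331, -0.223], TCP at [134.345, -507.526, 231.294] pointing down, gripper open.
Joint ranges: [-2.94, 2.94], [-0.97, 2.17], [0.19, 2.56], [-1.23, 4.37], [0.02, 3.11], [-2.88, 2.88]. Speed limits (rad/s): [2.39, 2.39, 3.01, 3.14, 3.14, 3.14].

### API

Orientations are given as a unit quaternion [w, x, y, z].
In Python, from rig import sense, eyes, ctrl gives the robot as it stands. The module is installed in compiled form; this text tells all that it offers.
- The arm moves only by the shell command python3 -m handwheel 'ROWS' [FORCE]. ROWS is JSON, a list of rows, each an object of numbers: "grip": the finger opening in mm, from 0 to 85.4; "tx", "ty", "tz": the shift along the tool's x, y, z in mm; "wx", "wy", "wz": the turn, a rotation vector about the tool's x, y, z in rad. In form: [{"grip": .., "tx": .., "ty": .., "tz": .., "wx": .., "wy": .., "wz": ..}, ...]. A call has 1 to 10 rows; each row shifts and turns the commanded pose from where the row before left it, along the tool's axes as they then stand; what a row does not reach is not made up. A row lasts 1/12 s, in which the tool goes at most 41.7 mm and 7.16 degrees, less where a joint would pass 70% of its speed; a pose out of reach is approached as far as the arm can. A call is refused whole if a number of a shift passes 41.7 or a number of a turn 0.125, either way. A call with a gripper value outside its range is refused whole. The fingers move at their own pace and stop on an object; FORCE is the grip in N (left out, the last holds). Time passes only in rows, so rows that do not move let the fingers close. It gives the time, the measured TCP pose, the force and the opening at its end, in the units of the state.
- sense(): the state, without advancing time (a new reading comes with each control period).
- eyes.capture(name): name is "side" or "top"; returns a dict with "pixels" (384x512x3 uint8, red, green, blue), "mtx" (3x3 intrinsics, pixels), "dist" ([k1, k2, p1, p2, k3] as OpenCV has them; the pictures are not rectified), "R" (3x3) and "t" (3): a world point X has camera coordinates R X + t. Camera axes: x right, y down, z forward; pixel columns grow to the right and rows downward; lengths in mm; the calibration is good to about 2 mm. A picture is of the moment at which its call begins. There is no depth.
- ctrl.finish_job(): hands the job in, once; it reports no verdict.
The state is a dict: "time_s": time; "joints": joint angles; "dq": joint speeds; "tau": joint torques, N m; "eef_pos": TCP position; "ee_rot": TCP orientation; "force": force on the tool from outside, world axes, zero at the start; "wrist_torque": the same for the moment, N m; "grip_width": opening from 0.0 (shut) to 1.0 (fully open).
Only numpy, scipy, OpenCV 4.12 (cv2) and the standard library are available. Lean on these libraries where they do the work, as an engineer would, in place of code of your own. Each camera call takes 0.05 s, during which the arm holds its last target.

## Working session

There is one attempt and no reset: what is moved stays moved. The work goes in short steps, Python scripts to look and compute and a shell command to move; the robot and the scene stay as the last step left them, time stands still between calls to the robot, and variables do not carry over. Pictures are saved under pics/ and viewed, and the job is handed in when it is done.

```bash
mkdir -p pics; ls; python3 - <<'E'
from rig import sense, eyes, ctrl
import cv2
s=sense(); print(s); print(ctrl.pinch_z)
for n in("top","side"):
    c=eyes.capture(n); cv2.imwrite(f"pics/{n}0.png",c["pixels"][:,:,::-1]); print(n,c["mtx"],c["dist"],c["R"],c["t"])
E
```

```text
pics
{'time_s': 0.0, 'joints': array([-1.53536125e+00,  3.13484536e-01,  1.49846206e+00, -1.74515021e-05,
        1.33100477e+00, -2.23388077e-01]), 'dq': array([-4.79581912e-05, -3.52971450e-04,  8.67431239e-05,  1.39668072e-03,
       -2.73277244e-04, -2.35296451e-03]), 'tau': array([-1.36265626e-04, -4.12269866e+01, -2.59742403e+01, -2.21415885e-04,
        4.21945922e-03, -4.29869985e-06]), 'eef_pos': array([ 134.35039533, -507.24164236,  230.70800771]), 'ee_rot': array([ 0.09129315, -0.09121492,  0.70167242, -0.70071478]), 'force': array([-0.31649777, -0.84500388,  0.60740739]), 'wrist_torque': array([-0.01748613, -0.02630255,  0.00805411]), 'grip_width': 1.0003555610789314}
18.700000000000003
top [[392.70079882   0.         256.78377804]
 [  0.         392.70079882 192.9325041 ]
 [  0.           0.           1.        ]] [-0.05733464  0.          0.          0.          0.        ] [[ 0.00953362 -0.99985683 -0.01397954]
 [-0.98449016 -0.0069361  -0.17530262]
 [ 0.17518056  0.01543399 -0.98441534]] [  41.52353127  614.63068429 1043.8595965 ]
side [[378.96398348   0.         253.45119313]
 [  0.         378.96398348 192.96346482]
 [  0.           0.           1.        ]] [-0.12328556  0.          0.          0.          0.        ] [[-0.73923598 -0.6733871   0.00894286]
 [-0.50541309  0.54596231 -0.66819366]
 [ 0.44507053 -0.49847263 -0.74393364]] [464.51068575 327.79958964 915.92833324]
```

View pics/top0.png

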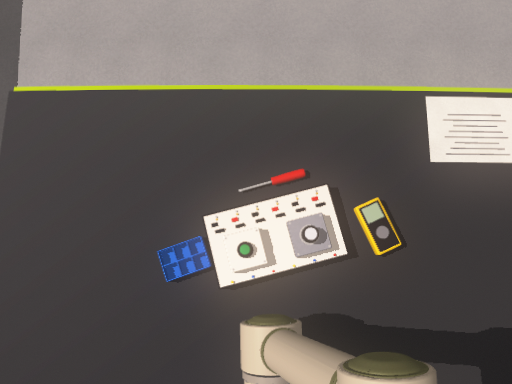

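View pics/side0.png

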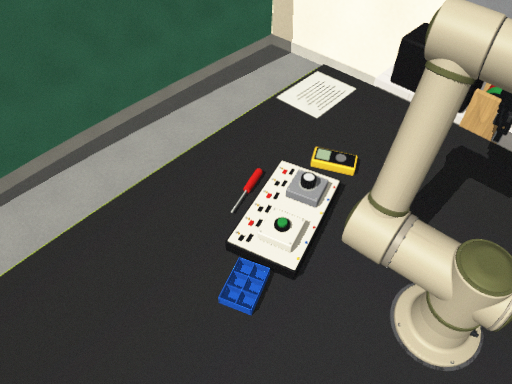

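Top view: the green button is at about (245,250) and the knob, with a light cap, at about (311,234). Side view: the button is at (282,224) and the knob at (309,180). I'll zoom in to measure.

```bash
python3 - <<'E'
import cv2,numpy as np
a=cv2.imread("pics/top0.png")[180:290,195:355]; b=cv2.imread("pics/side0.png")[155:275,225:345]
a=cv2.resize(a,(800,550),interpolation=cv2.INTER_CUBIC); b=cv2.resize(b,(600,600),interpolation=cv2.INTER_CUBIC)
cv2.imwrite("pics/ta.png",a); cv2.imwrite("pics/sb.png",b)
E
```

```text
(no output)
```

View pics/ta.png

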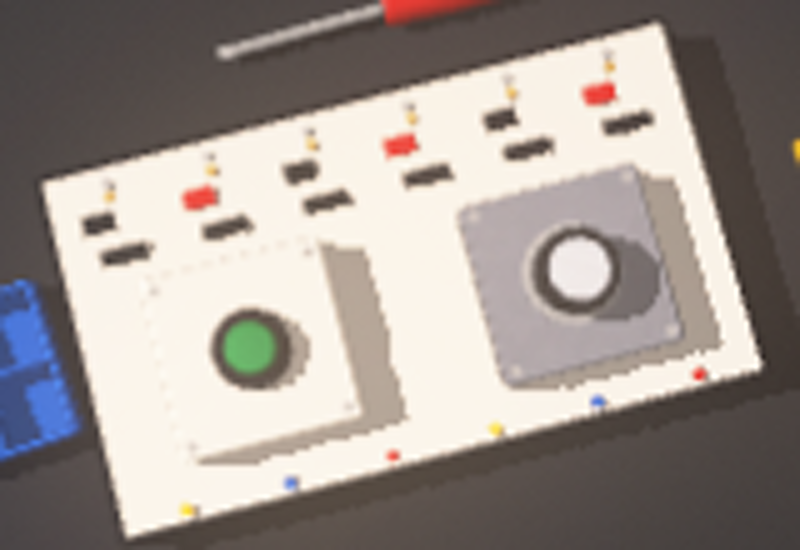

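View pics/sb.png

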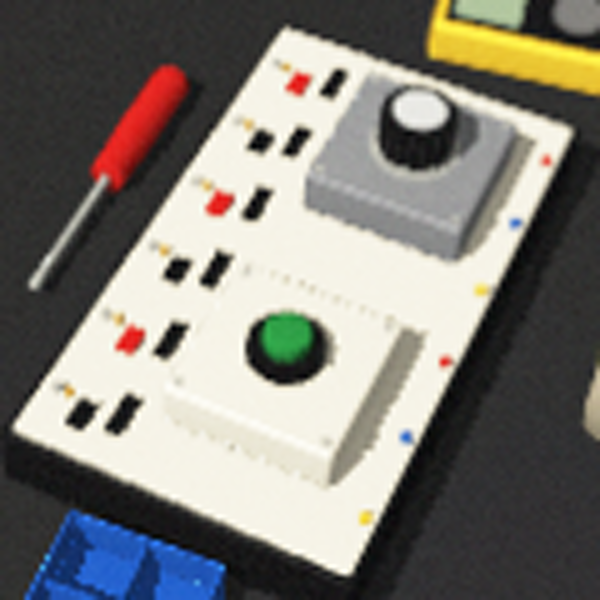

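Both crops are clear. The white cap disc on the knob and the green disc make good targets. Next I'll take their centroids, cast rays onto the planes at the known heights, and compare the two views.

```bash
cat > h.py <<'E'
import cv2,numpy as np
from rig import sense, eyes, ctrl
def ray(c,uv):
    p=cv2.undistortPoints(np.array([[uv]],float),c["mtx"],np.array(c["dist"]))[0,0]
    R=np.array(c["R"]);t=np.array(c["t"]); return -R.T@t, R.T@np.array([p[0],p[1],1.])
def plane(c,uv,z):
    o,d=ray(c,uv); return o+d*(z-o[2])/d[2]
def tri(c1,u1,c2,u2):
    o1,d1=ray(c1,u1);o2,d2=ray(c2,u2)
    s=np.linalg.lstsq(np.c_[d1,-d2],o2-o1,rcond=None)[0]; a=o1+d1*s[0];b=o2+d2*s[1]
    return (a+b)/2,np.linalg.norm(a-b)
def blob(m,x0,y0,x1,y1):
    k=np.zeros_like(m);k[y0:y1,x0:x1]=m[y0:y1,x0:x1]
    n,l,s,c=cv2.connectedComponentsWithStats(k.astype(np.uint8)); 
    i=1+np.argmax(s[1:,4]); return c[i],s[i],(l==i)
E
python3 - <<'E'
from h import *
T=eyes.capture("top");S=eyes.capture("side")
def hsv(c): return cv2.cvtColor(c["pixels"],cv2.COLOR_RGB2HSV).astype(int)
def g(h): return (h[...,0]>45)&(h[...,0]<85)&(h[...,1]>100)&(h[...,2]>50)
t,s=hsv(T),hsv(S)
bt,st,_=blob(g(t),225,230,265,270); bs,ss,_=blob(g(s),265,205,300,245)
print("green",bt,st,bs,ss,plane(T,bt,99),plane(S,bs,97),tri(T,bt,S,bs))
w=lambda h:(h[...,2]>150)
kt,sk,_=blob((t[...,2]>190)&(t[...,1]<40),301,224,320,243); ks,sks,_=blob((s[...,2]>165),299,171,318,182)
print("knob",kt,sk,ks,sks,plane(T,kt,109),plane(S,ks,109),tri(T,kt,S,ks))
# dark knob
# panel corners: white of trainer top
m=((t[...,2]>150)).astype(np.uint8); m[:, :195]=0;m[:180]=0;m[295:]=0;m[:,355:]=0
m=cv2.morphologyEx(m,cv2.MORPH_CLOSE,np.ones((3,3)))
cn=max(cv2.findContours(m,0,1)[0],key=cv2.contourArea); r=cv2.minAreaRect(cn);P=[plane(T,p,45) for p in cv2.boxPoints(r)]
print(r,np.round(P,1),[np.linalg.norm(P[i]-P[i-1]) for i in range(4)],np.mean(P,0))
cv2.imwrite("pics/km.png",cv2.resize(T["pixels"][220:250,295:330,::-1],(700,600),interpolation=0))
cv2.imwrite("pics/ks.png",cv2.resize(S["pixels"][165:205,285:335,::-1],(750,600),interpolation=0))
E
```

```text
green [244.25     249.046875] [240 245   9   9  64] [281.92222222 222.2       ] [277 218  11  10  90] [456.80299454  77.34446035  99.        ] [453.7424151   80.64302959  97.        ] (array([456.60452794,  77.41847371,  91.55257767]), np.float64(1.045789003132841))
knob [310.42608696 233.29565217] [305 228  12  12 115] [309.42105263 175.25263158] [302 171  16  10  95] [498.6494658  -95.15926729 109.        ] [ 499.03774954 -100.05800277  109.        ] (array([497.35909205, -95.05225699, 114.1238496 ]), np.float64(2.0870277253529723))
((274.3033447265625, 235.38430786132812), (73.17337799072266, 131.46829223632812), 75.46554565429688) [[ 547.9  201.    45. ]
 [ 644.6 -156.8   45. ]
 [ 446.4 -203.2   45. ]
 [ 354.6  144.7   45. ]] [np.float64(201.35868033099055), np.float64(370.70121021485573), np.float64(203.5937800311745), np.float64(359.81615454978265)] [498.37988977  -3.55595606  45.        ]
```

View pics/ks.png

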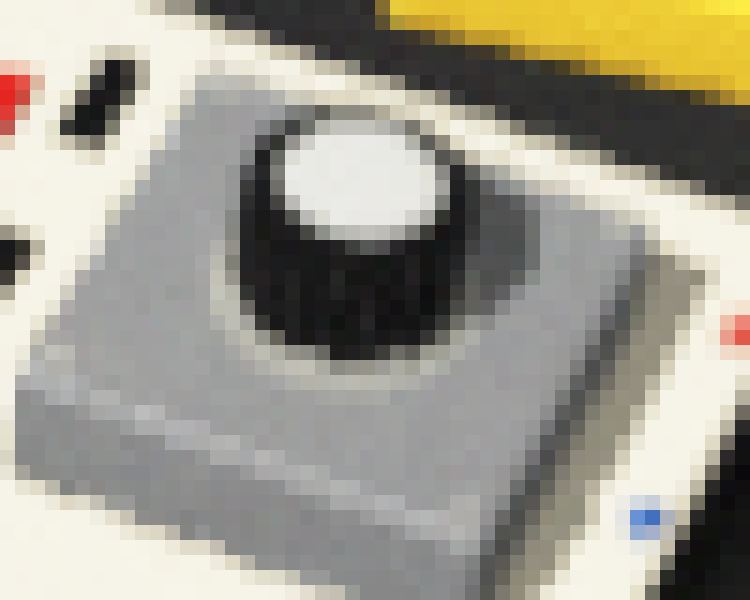

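View pics/km.png

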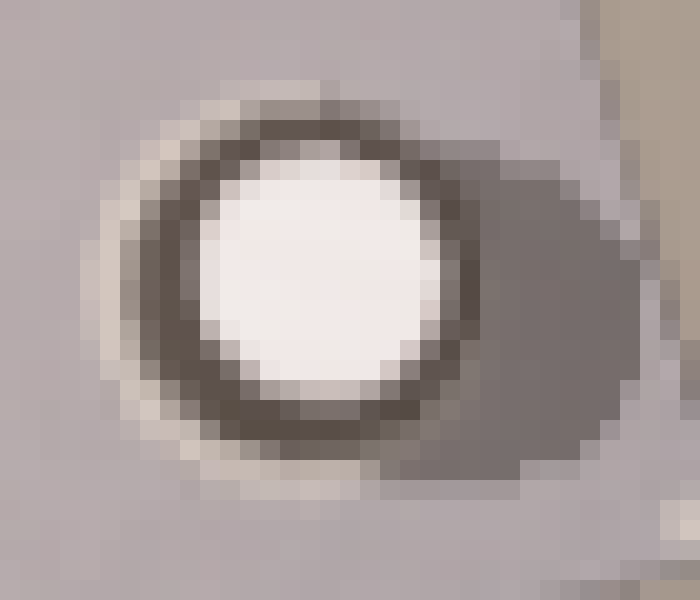

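```bash
python3 - <<'E'
from h import *
T=eyes.capture("top");S=eyes.capture("side")
ks=(309,176.6)
kt=(310.43,233.3)
print(plane(T,kt,109),plane(S,ks,109),tri(T,kt,S,ks))
# green, top facet brighter
s=S["pixels"].astype(int);t=T["pixels"].astype(int)
print(s[216:230,276:290,1]); print(s[216:230,276:290,0])
print(t[243:257,238:252,1])
# module corners of the grey module at z=77 / shading
# screw tops etc: collar ring dark (z~89)
for c,box in((T,(232,236,258,262)),(S,(268,210,296,240))):
    g=cv2.cvtColor(c["pixels"],cv2.COLOR_RGB2GRAY).astype(int)
    h=cv2.cvtColor(c["pixels"],cv2.COLOR_RGB2HSV).astype(int)
    m=(g<(100 if c is T else 90))|((h[...,1]>90)&(h[...,0]>45)&(h[...,0]<85))
    b,st,_=blob(m,*box);print("collar+btn",b,st,plane(c,b,89))
E
```

```text
[498.63821048 -95.16933065 109.        ] [496.63157924 -94.75438912 109.        ] (array([498.08757799, -95.74029574, 107.43306881]), np.float64(1.53718188122974))
[[242 244 244 243 242 229 230 230 244 244 243 242 242 243]
 [244 243 207 195 194 182 180 181 206 198 230 243 243 243]
 [209 180 120 128 133 159 159 154 147 137 149 193 215 243]
 [ 91  46 138 159 155 157 159 154 155 153 121  60 122 216]
 [ 28  61 163 161 161 161 160 159 157 154 151  57  53 127]
 [ 32  93 166 165 164 163 161 160 157 158 151  77  22  67]
 [ 37 108 167 163 163 163 162 160 163 158 154  75  14  46]
 [ 31  90 163 171 167 164 163 165 162 157 134  63  13  38]
 [ 23  68 144 164 168 166 168 163 152 122  95  35  24  30]
 [ 26  38 105 145 150 152 152 138 125  81  58  21  24  40]
 [ 28  22  43 104 123 118 128 110  80  65  36  28  26  39]
 [ 23  26  25  40  69  70  76  66  37  32  25  25  30  52]
 [ 24  30  20  25  27  23  22  22  25  26  23  19  23 103]
 [110  27  22  26  26  25  24  22  19  21  19  24  91 225]]
[[246 247 246 246 245 233 233 234 246 247 246 245 244 246]
 [246 245 212 191 190 148 148 151 194 201 233 246 
[... 1048 characters left out ...]
75 173 174 144 101  86]
 [ 89 115 172 185 184 181 179 179 177 174 174 152 105  85]
 [ 90 111 175 187 183 181 180 178 178 175 175 145 101  86]
 [ 90  96 166 185 182 181 181 179 178 177 173 134  95  86]
 [112  91 133 171 183 183 181 179 178 175 155 114  88  85]
 [160  90  99 126 164 180 180 179 170 150 116  92  86  87]
 [197 112  89  92 116 129 139 134 122 106  90  87  87 101]
 [237 182 109  91  90  90  98  95  90  90  88  90 102 140]
 [245 237 181 121  97  91  91  90  91  90 104 108 141 163]]
collar+btn [245.12413793 249.31724138] [238 242  15  15 145] [456.45240649  75.48044927  89.        ]
collar+btn [281.89830508 224.2259887 ] [274 218  17  14 177] [452.97305248  80.84923738  89.        ]
```

```bash
cat >> h.py <<'E'
from scipy.spatial.transform import Rotation as Ro
def Rt(s): q=s["ee_rot"]; return Ro.from_quat([q[1],q[2],q[3],q[0]]).as_matrix()
def go(x,y,z):
    s=sense(); R=Rt(s); d=R.T@(np.array([x,y,z])-s["eef_pos"]); return np.round(d,1)
def st():
    s=sense(); R=Rt(s); print("t %.2f"%s["time_s"],"pos",np.round(s["eef_pos"],1),"j6 %.3f"%s["joints"][5],"heading z-axis %.4f"%np.arctan2(R[1,2],R[0,2]),"tilt",np.round(R[:,1],3),"F",np.round(s["force"],1),"M",np.round(s["wrist_torque"],3),"w %.3f"%s["grip_width"])
E
python3 -c "
from h import *
st(); print(np.round(Rt(sense()),3)); print(go(498,-95.2,180))
"
```

```text
t 0.30 pos [ 134.3 -507.4  231.1] j6 -0.223 heading z-axis -1.3120 tilt [-0.  0. -1.] F [ 0.4  0.3 -0.5] M [-0.032 -0.022 -0.061] w 0.999
[[-0.967 -0.     0.256]
 [-0.256  0.    -0.967]
 [-0.    -1.    -0.   ]]
[-457.    51.3 -305.4]
```

```bash
python3 -m handwheel '[{"tx":-32.6,"tz":-21.8},{"tx":-32.6,"tz":-21.8},{"tx":-32.6,"tz":-21.8},{"tx":-32.6,"tz":-21.8},{"tx":-32.6,"tz":-21.8},{"tx":-32.6,"tz":-21.8},{"tx":-32.6,"tz":-21.8}]' 30; python3 -m handwheel '[{"tx":-32.6,"tz":-21.8},{"tx":-32.6,"tz":-21.8},{"tx":-32.6,"tz":-21.8},{"tx":-32.6,"tz":-21.8},{"tx":-32.6,"tz":-21.8},{"tx":-32.6,"tz":-21.8},{"tx":-32.6,"tz":-21.8},{"ty":30},{"ty":15},{}]'; python3 -c "
from h import *
st(); print(go(498,-95.2,180)); print(go(498,-95.2,84))
for n in('top','side'):
    c=eyes.capture(n); cv2.imwrite(f'pics/{n}1.png',c['pixels'][:,:,::-1])
"
```

```text
t 0.30 pos [ 134.3 -507.4  231.1] j6 -0.223 heading z-axis -1.3120 tilt [-0.  0. -1.] F [ 0.4  0.3 -0.5] M [-0.032 -0.022 -0.061] w 0.999
[-457.    51.3 -305.4]
[-457.   147.3 -305.4]invalid input
invalid input
```

```bash
python3 -m handwheel '[{"grip":85,"tx":-32.6,"ty":0,"tz":-21.8,"wx":0,"wy":0,"wz":0},{"grip":85,"tx":-32.6,"ty":0,"tz":-21.8,"wx":0,"wy":0,"wz":0}]' 30
```

```text
time_s: 0.57
eef_pos: [186.0, -448.4, 230.8]
ee_rot: [0.09, -0.09, 0.702, -0.701]
force: [1.1, -0.4, 0.0]
grip_width: 0.996
```

```bash
python3 -m handwheel '[{"grip":85,"tx":-32.6,"ty":0,"tz":-21.8,"wx":0,"wy":0,"wz":0},{"grip":85,"tx":-32.6,"ty":0,"tz":-21.8,"wx":0,"wy":0,"wz":0},{"grip":85,"tx":-32.6,"ty":0,"tz":-21.8,"wx":0,"wy":0,"wz":0},{"grip":85,"tx":-32.6,"ty":0,"tz":-21.8,"wx":0,"wy":0,"wz":0},{"grip":85,"tx":-32.6,"ty":0,"tz":-21.8,"wx":0,"wy":0,"wz":0},{"grip":85,"tx":-32.6,"ty":0,"tz":-21.8,"wx":0,"wy":0,"wz":0}]'; python3 -m handwheel '[{"grip":85,"tx":-32.6,"ty":0,"tz":-21.8,"wx":0,"wy":0,"wz":0},{"grip":85,"tx":-32.6,"ty":0,"tz":-21.8,"wx":0,"wy":0,"wz":0},{"grip":85,"tx":-32.6,"ty":0,"tz":-21.8,"wx":0,"wy":0,"wz":0},{"grip":85,"tx":-32.6,"ty":0,"tz":-21.8,"wx":0,"wy":0,"wz":0},{"grip":85,"tx":-32.6,"ty":0,"tz":-21.8,"wx":0,"wy":0,"wz":0},{"grip":85,"tx":-32.6,"ty":0,"tz":-21.8,"wx":0,"wy":0,"wz":0},{"grip":85,"tx":0,"ty":30,"tz":0,"wx":0,"wy":0,"wz":0},{"grip":85,"tx":0,"ty":15,"tz":0,"wx":0,"wy":0,"wz":0},{"grip":85,"tx":0,"ty":0,"tz":0,"wx":0,"wy":0,"wz":0}]'; python3 -c "
from h import *
st(); print(go(498,-95.2,180)); print(go(498,-95.2,84))
for n in('top','side'):
    c=eyes.capture(n); cv2.imwrite(f'pics/{n}1.png',c['pixels'][:,:,::-1])
"
```

```text
time_s: 1.07
eef_pos: [342.7, -270.6, 231.5]
ee_rot: [-0.091, 0.091, -0.701, 0.701]
force: [0.4, -1.0, -0.5]
grip_width: 0.997
time_s: 1.82
eef_pos: [496.3, -94.5, 183.3]
ee_rot: [0.09, -0.093, 0.702, -0.7]
force: [-0.3, 0.1, 0.2]
grip_width: 0.992
t 1.82 pos [496.3 -94.5 183.3] j6 0.890 heading z-axis -1.3107 tilt [-0.005  0.002 -1.   ] F [-0.3  0.1  0.2] M [-0.01   0.02  -0.062] w 0.992
[-1.5  3.3  1.1]
[-1.9 99.3  1.5]
```

View picture.

View pics/side1.png

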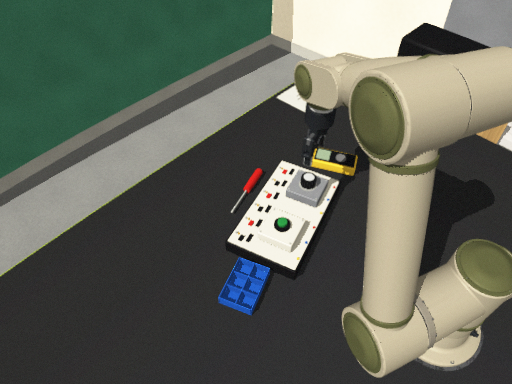

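View pics/top1.png

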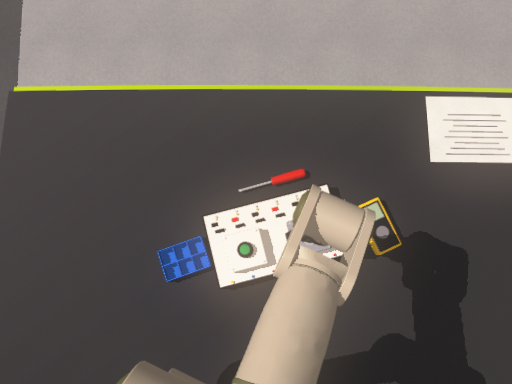

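```bash
python3 -c "
from h import *
S=eyes.capture('side')
p=lambda X:cv2.projectPoints(np.array([X],float),cv2.Rodrigues(np.array(S['R']))[0],np.array(S['t']),S['mtx'],np.array(S['dist']))[0].ravel()
print(p([496.3,-94.5,183.3]),p([498,-95.2,109]),p([496.3,-94.5,300]))
st(); print(go(498,-95.2,84))
i=S['pixels'][85:205,260:380,::-1]; cv2.imwrite('pics/z1.png',cv2.resize(i,(600,600),interpolation=2))
"
```

```text
[312.1443805  157.97491567] [308.71565875 176.29200258] [317.62251716 124.43070656]
t 1.97 pos [497.8 -96.1 187.4] j6 0.890 heading z-axis -1.3126 tilt [ 0.001 -0.001 -1.   ] F [ 0.  -0.7  1.1] M [-0.021 -0.015 -0.008] w 0.997
[ -0.3 103.4  -1. ]
```

View pics/z1.png

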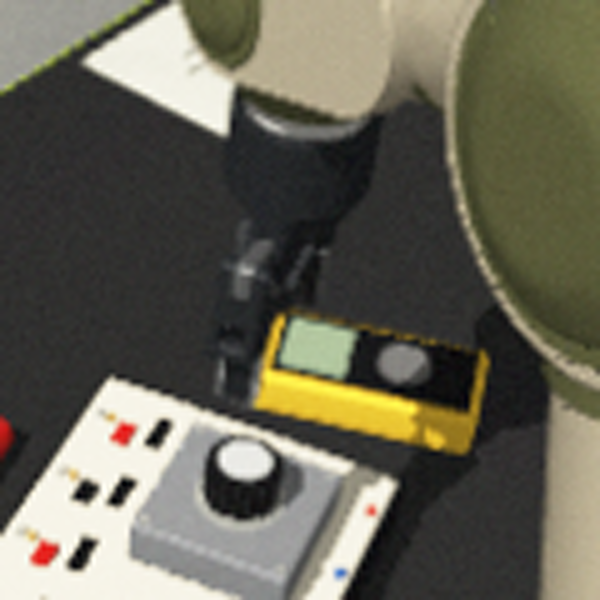

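```bash
python3 -m handwheel '[{"grip":85,"tx":-0.3,"ty":20,"tz":-0.5,"wx":0,"wy":0,"wz":0},{"grip":85,"tx":0,"ty":20,"tz":0,"wx":0,"wy":0,"wz":0},{"grip":85,"tx":0,"ty":20,"tz":0,"wx":0,"wy":0,"wz":0},{"grip":85,"tx":0,"ty":15,"tz":0,"wx":0,"wy":0,"wz":0},{"grip":85,"tx":0,"ty":10,"tz":0,"wx":0,"wy":0,"wz":0},{"grip":85,"tx":0,"ty":0,"tz":0,"wx":0,"wy":0,"wz":0},{"grip":85,"tx":0,"ty":0,"tz":0,"wx":0,"wy":0,"wz":0}]' 30; python3 -c "
from h import *
st(); print(go(498,-95.2,80))
c=eyes.capture('side'); cv2.imwrite('pics/z2.png',cv2.resize(c['pixels'][85:205,260:380,::-1],(600,600),interpolation=2))"
```

```text
time_s: 2.55
eef_pos: [498.0, -95.6, 102.2]
ee_rot: [-0.091, 0.091, -0.701, 0.701]
force: [0.6, -0.9, 0.6]
grip_width: 0.997
t 2.55 pos [498.  -95.6 102.2] j6 0.891 heading z-axis -1.3125 tilt [ 0.001 -0.001 -1.   ] F [ 0.6 -0.9  0.6] M [-0.014 -0.004 -0.018] w 0.997
[-0.  22.2 -0.4]
```

View pics/z2.png

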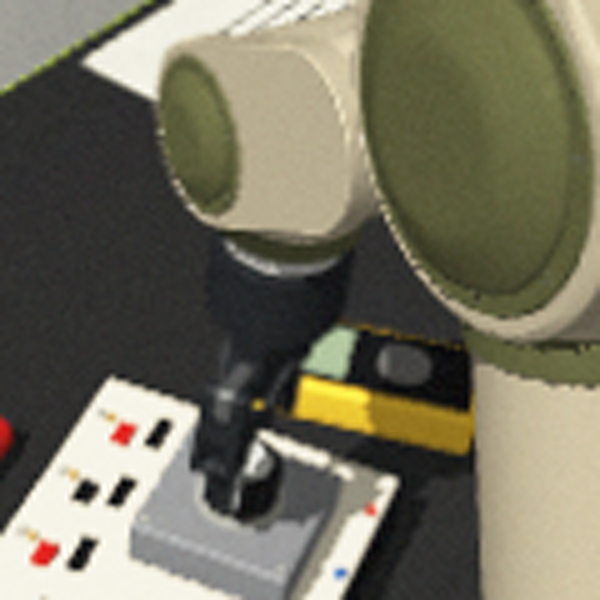

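The knob sits between the open fingers, at about (243,470) in the crop. I'll lower and close gently.

```bash
python3 -m handwheel '[{"grip":85,"tx":0,"ty":12,"tz":0,"wx":0,"wy":0,"wz":0},{"grip":85,"tx":0,"ty":9,"tz":0,"wx":0,"wy":0,"wz":0},{"grip":85,"tx":0,"ty":0,"tz":0,"wx":0,"wy":0,"wz":0},{"grip":85,"tx":0,"ty":0,"tz":0,"wx":0,"wy":0,"wz":0}]' 20; python3 -m handwheel '[{"grip":52,"tx":0,"ty":0,"tz":0,"wx":0,"wy":0,"wz":0},{"grip":52,"tx":0,"ty":0,"tz":0,"wx":0,"wy":0,"wz":0},{"grip":52,"tx":0,"ty":0,"tz":0,"wx":0,"wy":0,"wz":0},{"grip":52,"tx":0,"ty":0,"tz":0,"wx":0,"wy":0,"wz":0},{"grip":52,"tx":0,"ty":0,"tz":0,"wx":0,"wy":0,"wz":0}]' 20; python3 -m handwheel '[{"grip":36,"tx":0,"ty":0,"tz":0,"wx":0,"wy":0,"wz":0},{"grip":36,"tx":0,"ty":0,"tz":0,"wx":0,"wy":0,"wz":0},{"grip":36,"tx":0,"ty":0,"tz":0,"wx":0,"wy":0,"wz":0},{"grip":36,"tx":0,"ty":0,"tz":0,"wx":0,"wy":0,"wz":0},{"grip":36,"tx":0,"ty":0,"tz":0,"wx":0,"wy":0,"wz":0}]' 20;python3 -c "
from h import *
st(); print(go(498,-95.2,80))"
```

```text
time_s: 2.93
eef_pos: [497.7, -95.2, 80.6]
ee_rot: [0.091, -0.091, 0.701, -0.701]
force: [-0.6, 0.1, 0.1]
grip_width: 0.997
time_s: 3.35
eef_pos: [497.7, -95.2, 80.5]
ee_rot: [-0.091, 0.091, -0.701, 0.701]
force: [-0.8, 0.1, -0.3]
grip_width: 0.609
time_s: 3.77
eef_pos: [498.0, -96.0, 80.8]
ee_rot: [-0.092, 0.091, -0.701, 0.702]
force: [-1.6, -6.1, 3.1]
grip_width: 0.511
t 3.77 pos [498.  -96.   80.8] j6 0.891 heading z-axis -1.3120 tilt [ 0.001 -0.002 -1.   ] F [-1.6 -6.1  3.1] M [-0.824  0.189  0.008] w 0.511
[-0.2  0.8 -0.7]
```

```bash
python3 -m handwheel '[{"grip":36,"tx":0,"ty":0,"tz":1.0,"wx":0,"wy":0,"wz":0},{"grip":36,"tx":0,"ty":0,"tz":0,"wx":0,"wy":0,"wz":0},{"grip":36,"tx":0,"ty":0,"tz":0,"wx":0,"wy":0,"wz":0}]' 20;python3 -c "
from h import *
st()"
```

```text
time_s: 4.02
eef_pos: [498.0, -96.1, 80.8]
ee_rot: [0.091, -0.091, 0.701, -0.701]
force: [-1.6, 0.1, 6.0]
grip_width: 0.506
t 4.02 pos [498.  -96.1  80.8] j6 0.890 heading z-axis -1.3120 tilt [ 0.  0. -1.] F [-1.6  0.1  6. ] M [-0.009  0.288 -0.065] w 0.506
```

```bash
python3 -m handwheel '[{"grip":60,"tx":0,"ty":-0.5,"tz":0,"wx":0,"wy":0,"wz":0},{"grip":60,"tx":0,"ty":0,"tz":0,"wx":0,"wy":0,"wz":0},{"grip":60,"tx":0,"ty":0,"tz":0,"wx":0,"wy":0,"wz":0}]' 20; python3 -m handwheel '[{"grip":60,"tx":0,"ty":0,"tz":0,"wx":0,"wy":0.12,"wz":0},{"grip":60,"tx":0,"ty":0,"tz":0,"wx":0,"wy":0.12,"wz":0},{"grip":60,"tx":0,"ty":0,"tz":0,"wx":0,"wy":0.12,"wz":0},{"grip":60,"tx":0,"ty":0,"tz":0,"wx":0,"wy":0.12,"wz":0},{"grip":60,"tx":0,"ty":0,"tz":0,"wx":0,"wy":0.12,"wz":0},{"grip":60,"tx":0,"ty":0,"tz":0,"wx":0,"wy":0.12,"wz":0},{"grip":60,"tx":0,"ty":0,"tz":0,"wx":0,"wy":0.12,"wz":0}]'; python3 -m handwheel '[{"grip":60,"tx":0,"ty":0,"tz":0,"wx":0,"wy":0.12,"wz":0},{"grip":60,"tx":0,"ty":0,"tz":0,"wx":0,"wy":0.12,"wz":0},{"grip":60,"tx":0,"ty":0,"tz":0,"wx":0,"wy":0.12,"wz":0},{"grip":60,"tx":0,"ty":0,"tz":0,"wx":0,"wy":0.12,"wz":0},{"grip":60,"tx":0,"ty":0,"tz":0,"wx":0,"wy":0.12,"wz":0},{"grip":60,"tx":0,"ty":0,"tz":0,"wx":0,"wy":0.12,"wz":0},{"grip":60,"tx":0,"ty":0,"tz":0,"wx":0,"wy":0,"wz":0},{"grip":60,"tx":0,"ty":0,"tz":0,"wx":0,"wy":0,"wz":0}]'; python3 -c "
from h import *
st()";  python3 -m handwheel '[{"grip":36,"tx":0,"ty":0,"tz":0,"wx":0,"wy":0,"wz":0},{"grip":36,"tx":0,"ty":0,"tz":0,"wx":0,"wy":0,"wz":0},{"grip":36,"tx":0,"ty":0,"tz":0,"wx":0,"wy":0,"wz":0},{"grip":36,"tx":0,"ty":0,"tz":0,"wx":0,"wy":0,"wz":0},{"grip":36,"tx":0,"ty":0,"tz":0,"wx":0,"wy":0,"wz":0}]' 20;python3 -c "
from h import *
st()"
```

```text
time_s: 4.27
eef_pos: [497.8, -96.0, 80.6]
ee_rot: [0.091, -0.091, 0.701, -0.701]
force: [0.0, 0.3, -0.3]
grip_width: 0.706
time_s: 4.85
eef_pos: [497.8, -96.0, 80.6]
ee_rot: [-0.205, 0.204, 0.677, -0.677]
force: [0.1, -0.6, 0.4]
grip_width: 0.704
time_s: 5.52
eef_pos: [497.8, -96.0, 80.7]
ee_rot: [0.427, -0.427, -0.563, 0.563]
force: [0.9, -0.0, 0.1]
grip_width: 0.703
t 5.52 pos [497.8 -96.   80.7] j6 2.446 heading z-axis -2.8684 tilt [-0.  0. -1.] F [ 0.9 -0.   0.1] M [-0.038  0.006  0.002] w 0.703
time_s: 5.93
eef_pos: [500.0, -95.7, 81.7]
ee_rot: [-0.426, 0.429, 0.564, -0.562]
force: [9.8, 4.9, 0.5]
grip_width: 0.509
t 5.93 pos [500.  -95.7  81.7] j6 2.447 heading z-axis -2.8695 tilt [ 0.006 -0.    -1.   ] F [9.8 4.9 0.5] M [ 0.807 -1.44   0.067] w 0.509
```

```bash
python3 -m handwheel '[{"grip":36,"tx":0,"ty":0,"tz":-2.0,"wx":0,"wy":0,"wz":0},{"grip":36,"tx":0,"ty":0,"tz":0,"wx":0,"wy":0,"wz":0},{"grip":36,"tx":0,"ty":0,"tz":0,"wx":0,"wy":0,"wz":0}]' 20;python3 -c "
from h import *
st()"
```

```text
time_s: 6.18
eef_pos: [500.1, -95.6, 81.6]
ee_rot: [-0.427, 0.428, 0.563, -0.563]
force: [-0.4, 1.5, 8.0]
grip_width: 0.508
t 6.18 pos [500.1 -95.6  81.6] j6 2.450 heading z-axis -2.8690 tilt [ 0.001 -0.001 -1.   ] F [-0.4  1.5  8. ] M [0.17  0.382 0.087] w 0.508
```

```bash
python3 -m handwheel '[{"grip":36,"tx":0,"ty":-1.0,"tz":0,"wx":0,"wy":0,"wz":0},{"grip":36,"tx":0,"ty":0,"tz":0,"wx":0,"wy":0,"wz":0},{"grip":36,"tx":0,"ty":0,"tz":0,"wx":0,"wy":0,"wz":0}]' 35;python3 -c "
from h import *
st()"
```

```text
time_s: 6.43
eef_pos: [500.1, -95.6, 81.8]
ee_rot: [-0.428, 0.428, 0.563, -0.563]
force: [4.5, 0.4, -1.6]
grip_width: 0.504
t 6.43 pos [500.1 -95.6  81.8] j6 2.451 heading z-axis -2.8709 tilt [ 0.001 -0.    -1.   ] F [ 4.5  0.4 -1.6] M [-0.007 -0.401  0.067] w 0.504
```

```bash
cat > s.sh <<'E'
python3 -c "
from h import *
st()"
E
python3 -m handwheel '[{"grip":36,"tx":0,"ty":0,"tz":0,"wx":0,"wy":-0.06,"wz":0},{"grip":36,"tx":0,"ty":0,"tz":0,"wx":0,"wy":0,"wz":0}]' >/dev/null; sh s.sh
python3 -m handwheel '[{"grip":36,"tx":0,"ty":0,"tz":0,"wx":0,"wy":-0.08,"wz":0},{"grip":36,"tx":0,"ty":0,"tz":0,"wx":0,"wy":0,"wz":0}]' >/dev/null; sh s.sh
python3 -m handwheel '[{"grip":36,"tx":0,"ty":0,"tz":0,"wx":0,"wy":-0.08,"wz":0},{"grip":36,"tx":0,"ty":0,"tz":0,"wx":0,"wy":0,"wz":0}]' >/dev/null; sh s.sh
python3 -m handwheel '[{"grip":36,"tx":0,"ty":0,"tz":0,"wx":0,"wy":-0.08,"wz":0},{"grip":36,"tx":0,"ty":0,"tz":0,"wx":0,"wy":0,"wz":0}]' >/dev/null; sh s.sh
python3 -m handwheel '[{"grip":36,"tx":0,"ty":0,"tz":0,"wx":0,"wy":-0.08,"wz":0},{"grip":36,"tx":0,"ty":0,"tz":0,"wx":0,"wy":0,"wz":0}]' >/dev/null; sh s.sh
```

```text
t 6.60 pos [500.1 -95.6  81.8] j6 2.390 heading z-axis -2.8097 tilt [ 0.001 -0.    -1.   ] F [2.4 0.7 0.3] M [-0.05  -0.496 -0.126] w 0.506
t 6.77 pos [500.  -95.6  81.8] j6 2.311 heading z-axis -2.7303 tilt [ 0.001 -0.    -1.   ] F [ 3.4 -0.2 -2.5] M [ 0.003 -0.601  0.026] w 0.505
t 6.93 pos [500.1 -95.6  81.8] j6 2.232 heading z-axis -2.6517 tilt [ 0.001 -0.    -1.   ] F [ 4.5  0.5 -1.3] M [ 0.039 -0.617  0.068] w 0.501
t 7.10 pos [500.1 -95.6  81.8] j6 2.153 heading z-axis -2.5727 tilt [ 0.001 -0.    -1.   ] F [ 4.1 -0.  -0. ] M [-0.012 -0.745  0.106] w 0.502
t 7.27 pos [500.1 -95.6  81.8] j6 2.074 heading z-axis -2.4937 tilt [ 0.001 -0.    -1.   ] F [ 4.3 -0.6 -3.2] M [-0.1   -0.783 -0.134] w 0.507
```

```bash
python3 -m handwheel '[{"grip":36,"tx":0,"ty":0,"tz":0,"wx":0,"wy":-0.1,"wz":0},{"grip":36,"tx":0,"ty":0,"tz":0,"wx":0,"wy":-0.1,"wz":0},{"grip":36,"tx":0,"ty":0,"tz":0,"wx":0,"wy":-0.1,"wz":0},{"grip":36,"tx":0,"ty":0,"tz":0,"wx":0,"wy":0,"wz":0}]' >/dev/null; sh s.sh
python3 -m handwheel '[{"grip":36,"tx":0,"ty":0,"tz":0,"wx":0,"wy":-0.04,"wz":0},{"grip":36,"tx":0,"ty":0,"tz":0,"wx":0,"wy":0,"wz":0}]' >/dev/null; sh s.sh
python3 -m handwheel '[{"grip":36,"tx":0,"ty":0,"tz":0,"wx":0,"wy":-0.03,"wz":0},{"grip":36,"tx":0,"ty":0,"tz":0,"wx":0,"wy":0,"wz":0}]' >/dev/null; sh s.sh
```

```text
t 7.60 pos [500.1 -95.6  81.8] j6 1.772 heading z-axis -2.1914 tilt [ 0.001 -0.    -1.   ] F [ 4.7  1.9 -2.2] M [ 0.118 -0.819  0.216] w 0.499
t 7.77 pos [500.1 -95.6  81.8] j6 1.736 heading z-axis -2.1553 tilt [ 0.001 -0.    -1.   ] F [ 5.6  0.1 -3.4] M [ 0.    -0.855 -0.049] w 0.502
t 7.93 pos [500.1 -95.6  81.8] j6 1.706 heading z-axis -2.1260 tilt [ 0.001  0.    -1.   ] F [ 5.6  2.  -3.1] M [ 0.289 -0.936 -0.023] w 0.502
```

```bash
for i in 1 2 3; do python3 -m handwheel '[{"grip":36,"tx":0,"ty":0,"tz":0,"wx":0,"wy":0,"wz":0}]' >/dev/null; sh s.sh; done
python3 -m handwheel '[{"grip":36,"tx":0,"ty":0,"tz":0,"wx":0,"wy":-0.03,"wz":0},{"grip":36,"tx":0,"ty":0,"tz":0,"wx":0,"wy":0,"wz":0}]' >/dev/null; sh s.sh
python3 -m handwheel '[{"grip":36,"tx":0,"ty":0,"tz":0,"wx":0,"wy":0,"wz":0}]' >/dev/null; sh s.sh
```

```text
t 8.02 pos [500.1 -95.6  81.8] j6 1.707 heading z-axis -2.1271 tilt [ 0.001 -0.    -1.   ] F [ 5.7 -0.1 -3.3] M [-0.019 -0.842 -0.065] w 0.503
t 8.10 pos [500.1 -95.6  81.8] j6 1.707 heading z-axis -2.1271 tilt [ 0.001 -0.    -1.   ] F [ 5.3  0.4 -3.6] M [-0.011 -0.921 -0.055] w 0.504
t 8.18 pos [500.1 -95.6  81.8] j6 1.707 heading z-axis -2.1271 tilt [ 0.001 -0.    -1.   ] F [ 5.7  0.9 -2.5] M [ 0.041 -0.869 -0.086] w 0.504
t 8.35 pos [500.1 -95.6  81.8] j6 1.676 heading z-axis -2.0957 tilt [ 0.001 -0.    -1.   ] F [ 6.8 -0.8 -4.9] M [-0.196 -1.059 -0.167] w 0.500
t 8.43 pos [500.1 -95.6  81.8] j6 1.677 heading z-axis -2.0970 tilt [ 0.001 -0.    -1.   ] F [ 5.6 -0.7 -4.2] M [-0.224 -0.976 -0.13 ] w 0.502
```

```bash
python3 -m handwheel '[{"grip":36,"tx":0,"ty":0,"tz":0,"wx":0,"wy":-0.025,"wz":0},{"grip":36,"tx":0,"ty":0,"tz":0,"wx":0,"wy":0,"wz":0}]' >/dev/null; sh s.sh
python3 -m handwheel '[{"grip":36,"tx":0,"ty":0,"tz":0,"wx":0,"wy":0,"wz":0}]' >/dev/null; sh s.sh
```

```text
t 8.60 pos [500.1 -95.6  81.8] j6 1.651 heading z-axis -2.0708 tilt [ 0.001 -0.    -1.   ] F [ 5.   0.4 -1.2] M [ 0.038 -0.768 -0.093] w 0.506
t 8.68 pos [500.1 -95.6  81.8] j6 1.652 heading z-axis -2.0719 tilt [ 0.001 -0.    -1.   ] F [ 7.  -0.9 -5.8] M [-0.182 -0.955 -0.185] w 0.504
```

```bash
for i in 1; do python3 -m handwheel '[{"grip":36,"tx":0,"ty":0,"tz":0,"wx":0,"wy":-0.03,"wz":0},{"grip":36,"tx":0,"ty":0,"tz":0,"wx":0,"wy":0,"wz":0}]' >/dev/null; sh s.sh; python3 -m handwheel '[{"grip":36,"tx":0,"ty":0,"tz":0,"wx":0,"wy":0,"wz":0}]' >/dev/null; sh s.sh
done
```

```text
t 8.85 pos [500.1 -95.6  81.8] j6 1.621 heading z-axis -2.0405 tilt [ 0.001 -0.    -1.   ] F [ 6.4  0.7 -4.2] M [-0.135 -0.988 -0.12 ] w 0.503
t 8.93 pos [500.1 -95.6  81.8] j6 1.622 heading z-axis -2.0419 tilt [ 0.001 -0.    -1.   ] F [ 4.6  0.5 -0.6] M [ 0.117 -0.793  0.018] w 0.499
```

```bash
python3 -m handwheel '[{"grip":36,"tx":0,"ty":0,"tz":0,"wx":0,"wy":-0.08,"wz":0},{"grip":36,"tx":0,"ty":0,"tz":0,"wx":0,"wy":-0.08,"wz":0},{"grip":36,"tx":0,"ty":0,"tz":0,"wx":0,"wy":0,"wz":0}]' >/dev/null; sh s.sh
python3 -m handwheel '[{"grip":36,"tx":0,"ty":0,"tz":0,"wx":0,"wy":-0.05,"wz":0},{"grip":36,"tx":0,"ty":0,"tz":0,"wx":0,"wy":0,"wz":0}]' >/dev/null; sh s.sh
python3 -m handwheel '[{"grip":36,"tx":0,"ty":0,"tz":0,"wx":0,"wy":-0.03,"wz":0},{"grip":36,"tx":0,"ty":0,"tz":0,"wx":0,"wy":0,"wz":0}]' >/dev/null; sh s.sh
python3 -m handwheel '[{"grip":36,"tx":0,"ty":0,"tz":0,"wx":0,"wy":0,"wz":0}]' >/dev/null; sh s.sh
python3 -m handwheel '[{"grip":36,"tx":0,"ty":0,"tz":0,"wx":0,"wy":-0.03,"wz":0},{"grip":36,"tx":0,"ty":0,"tz":0,"wx":0,"wy":0,"wz":0}]' >/dev/null; sh s.sh
python3 -m handwheel '[{"grip":36,"tx":0,"ty":0,"tz":0,"wx":0,"wy":0,"wz":0}]' >/dev/null; sh s.sh
```

```text
t 9.18 pos [500.1 -95.6  81.8] j6 1.458 heading z-axis -1.8774 tilt [ 0.001 -0.    -1.   ] F [ 3.7  1.4 -1.2] M [ 0.175 -0.838  0.174] w 0.502
t 9.35 pos [500.1 -95.5  81.8] j6 1.410 heading z-axis -1.8290 tilt [ 0.001 -0.    -1.   ] F [ 7.9 -0.5 -4.7] M [-0.066 -1.129  0.153] w 0.502
t 9.52 pos [500.1 -95.6  81.8] j6 1.381 heading z-axis -1.8007 tilt [ 0.001  0.    -1.   ] F [ 6.   0.5 -3.1] M [-0.018 -0.981 -0.045] w 0.503
t 9.60 pos [500.1 -95.5  81.8] j6 1.382 heading z-axis -1.8018 tilt [ 0.001  0.    -1.   ] F [ 5.3  1.  -1.8] M [ 0.071 -0.956 -0.103] w 0.506
t 9.77 pos [500.1 -95.6  81.8] j6 1.351 heading z-axis -1.7708 tilt [ 0.001  0.    -1.   ] F [ 6.9 -0.2 -6.5] M [-0.097 -1.165 -0.247] w 0.501
t 9.85 pos [500.1 -95.6  81.8] j6 1.352 heading z-axis -1.7721 tilt [ 0.001  0.    -1.   ] F [ 4.3  1.  -1.6] M [ 0.18  -0.741 -0.111] w 0.502
```

```bash
python3 -m handwheel '[{"grip":36,"tx":0,"ty":0,"tz":0,"wx":0,"wy":-0.025,"wz":0},{"grip":36,"tx":0,"ty":0,"tz":0,"wx":0,"wy":0,"wz":0}]' >/dev/null; sh s.sh
python3 -m handwheel '[{"grip":36,"tx":0,"ty":0,"tz":0,"wx":0,"wy":0,"wz":0}]' >/dev/null; sh s.sh
python3 -m handwheel '[{"grip":36,"tx":0,"ty":0,"tz":0,"wx":0,"wy":0,"wz":0}]' >/dev/null; sh s.sh
```

```text
t 10.02 pos [500.2 -95.6  81.8] j6 1.326 heading z-axis -1.7460 tilt [ 0.001 -0.    -1.   ] F [ 6.9  0.4 -2.7] M [-0.015 -0.796 -0.114] w 0.501
t 10.10 pos [500.1 -95.6  81.8] j6 1.327 heading z-axis -1.7471 tilt [ 0.001  0.    -1.   ] F [ 6.3  0.2 -5.1] M [-0.072 -0.949 -0.122] w 0.502
t 10.18 pos [500.2 -95.6  81.8] j6 1.327 heading z-axis -1.7472 tilt [ 0.001 -0.    -1.   ] F [ 7.7  0.2 -5. ] M [-0.181 -1.117 -0.172] w 0.502
```

```bash
python3 -m handwheel '[{"grip":36,"tx":0,"ty":0,"tz":0,"wx":0,"wy":-0.09,"wz":0},{"grip":36,"tx":0,"ty":0,"tz":0,"wx":0,"wy":-0.09,"wz":0},{"grip":36,"tx":0,"ty":0,"tz":0,"wx":0,"wy":-0.07,"wz":0},{"grip":36,"tx":0,"ty":0,"tz":0,"wx":0,"wy":0,"wz":0}]' >/dev/null; sh s.sh
python3 -m handwheel '[{"grip":36,"tx":0,"ty":0,"tz":0,"wx":0,"wy":-0.04,"wz":0},{"grip":36,"tx":0,"ty":0,"tz":0,"wx":0,"wy":0,"wz":0}]' >/dev/null; sh s.sh
python3 -m handwheel '[{"grip":36,"tx":0,"ty":0,"tz":0,"wx":0,"wy":-0.03,"wz":0},{"grip":36,"tx":0,"ty":0,"tz":0,"wx":0,"wy":0,"wz":0}]' >/dev/null; sh s.sh
python3 -m handwheel '[{"grip":36,"tx":0,"ty":0,"tz":0,"wx":0,"wy":0,"wz":0}]' >/dev/null; sh s.sh
python3 -m handwheel '[{"grip":36,"tx":0,"ty":0,"tz":0,"wx":0,"wy":0,"wz":0}]' >/dev/null; sh s.sh
```

```text
t 10.52 pos [500.1 -95.5  81.8] j6 1.073 heading z-axis -1.4927 tilt [ 0.001 -0.    -1.   ] F [ 7.8  0.6 -3.8] M [ 0.05  -1.192  0.166] w 0.501
t 10.68 pos [500.1 -95.5  81.8] j6 1.035 heading z-axis -1.4552 tilt [ 0.001  0.    -1.   ] F [ 5.9  0.1 -3.2] M [ 0.067 -0.98  -0.102] w 0.503
t 10.85 pos [500.2 -95.5  81.8] j6 1.006 heading z-axis -1.4257 tilt [ 0.001  0.    -1.   ] F [ 4.5  0.3 -1.1] M [ 0.01  -0.873 -0.181] w 0.505
t 10.93 pos [500.1 -95.5  81.8] j6 1.007 heading z-axis -1.4271 tilt [ 0.001  0.    -1.   ] F [ 4.   0.3 -2. ] M [ 0.001 -0.728 -0.103] w 0.507
t 11.02 pos [500.2 -95.5  81.8] j6 1.007 heading z-axis -1.4271 tilt [ 0.001  0.    -1.   ] F [ 6.2  0.6 -4. ] M [-0.016 -0.968 -0.2  ] w 0.502
```

```bash
python3 -m handwheel '[{"grip":36,"tx":0,"ty":0,"tz":0,"wx":0,"wy":-0.025,"wz":0},{"grip":36,"tx":0,"ty":0,"tz":0,"wx":0,"wy":0,"wz":0}]' >/dev/null; sh s.sh
python3 -m handwheel '[{"grip":36,"tx":0,"ty":0,"tz":0,"wx":0,"wy":0,"wz":0}]' >/dev/null; sh s.sh
python3 -m handwheel '[{"grip":36,"tx":0,"ty":0,"tz":0,"wx":0,"wy":0,"wz":0}]' >/dev/null; sh s.sh
```

```text
t 11.18 pos [500.1 -95.5  81.8] j6 0.981 heading z-axis -1.4010 tilt [ 0.001  0.    -1.   ] F [ 4.1 -0.3 -1.2] M [ 0.078 -0.752 -0.138] w 0.502
t 11.27 pos [500.1 -95.5  81.8] j6 0.982 heading z-axis -1.4021 tilt [ 0.001  0.    -1.   ] F [ 2.9  0.4 -1.5] M [ 0.025 -0.623 -0.098] w 0.502
t 11.35 pos [500.2 -95.5  81.8] j6 0.982 heading z-axis -1.4022 tilt [ 0.001  0.    -1.   ] F [ 4.8  1.6 -2.6] M [ 0.1   -0.703 -0.074] w 0.506
```

```bash
python3 -m handwheel '[{"grip":36,"tx":0,"ty":0,"tz":0,"wx":0,"wy":-0.09,"wz":0},{"grip":36,"tx":0,"ty":0,"tz":0,"wx":0,"wy":-0.09,"wz":0},{"grip":36,"tx":0,"ty":0,"tz":0,"wx":0,"wy":-0.07,"wz":0},{"grip":36,"tx":0,"ty":0,"tz":0,"wx":0,"wy":0,"wz":0}]' >/dev/null; sh s.sh
python3 -m handwheel '[{"grip":36,"tx":0,"ty":0,"tz":0,"wx":0,"wy":-0.04,"wz":0},{"grip":36,"tx":0,"ty":0,"tz":0,"wx":0,"wy":0,"wz":0}]' >/dev/null; sh s.sh
python3 -m handwheel '[{"grip":36,"tx":0,"ty":0,"tz":0,"wx":0,"wy":-0.03,"wz":0},{"grip":36,"tx":0,"ty":0,"tz":0,"wx":0,"wy":0,"wz":0}]' >/dev/null; sh s.sh
python3 -m handwheel '[{"grip":36,"tx":0,"ty":0,"tz":0,"wx":0,"wy":0,"wz":0}]' >/dev/null; sh s.sh
python3 -m handwheel '[{"grip":36,"tx":0,"ty":0,"tz":0,"wx":0,"wy":0,"wz":0}]' >/dev/null; sh s.sh
```

```text
t 11.68 pos [500.1 -95.5  81.8] j6 0.728 heading z-axis -1.1477 tilt [ 0.001  0.    -1.   ] F [ 6.5  0.6 -2.7] M [ 0.175 -1.018  0.177] w 0.500
t 11.85 pos [500.2 -95.5  81.8] j6 0.690 heading z-axis -1.1101 tilt [ 0.001  0.    -1.   ] F [ 6.6  1.3 -3.5] M [ 0.126 -1.015 -0.049] w 0.503
t 12.02 pos [500.1 -95.5  81.8] j6 0.661 heading z-axis -1.0808 tilt [ 0.001  0.    -1.   ] F [ 4.2 -0.3 -0.5] M [-0.095 -0.837 -0.205] w 0.500
t 12.10 pos [500.1 -95.5  81.8] j6 0.662 heading z-axis -1.0822 tilt [ 0.001  0.    -1.   ] F [ 7.5  1.9 -5.2] M [ 0.318 -1.23  -0.148] w 0.502
t 12.18 pos [500.1 -95.5  81.8] j6 0.662 heading z-axis -1.0823 tilt [ 0.001  0.    -1.   ] F [ 8.   0.7 -4.9] M [ 0.318 -1.214 -0.111] w 0.505
```

```bash
python3 -m handwheel '[{"grip":36,"tx":0,"ty":0,"tz":0,"wx":0,"wy":-0.025,"wz":0},{"grip":36,"tx":0,"ty":0,"tz":0,"wx":0,"wy":0,"wz":0}]' >/dev/null; sh s.sh
python3 -m handwheel '[{"grip":36,"tx":0,"ty":0,"tz":0,"wx":0,"wy":0,"wz":0}]' >/dev/null; sh s.sh
python3 -m handwheel '[{"grip":36,"tx":0,"ty":0,"tz":0,"wx":0,"wy":0,"wz":0}]' >/dev/null; sh s.sh
```

```text
t 12.35 pos [500.1 -95.5  81.8] j6 0.636 heading z-axis -1.0560 tilt [ 0.001  0.    -1.   ] F [ 4.4  0.4 -1.5] M [-0.115 -0.787 -0.227] w 0.500
t 12.43 pos [500.1 -95.5  81.8] j6 0.637 heading z-axis -1.0572 tilt [ 0.001  0.    -1.   ] F [ 4.2  0.1 -1.1] M [-0.158 -0.768 -0.222] w 0.502
t 12.52 pos [500.1 -95.5  81.8] j6 0.637 heading z-axis -1.0573 tilt [ 0.001  0.    -1.   ] F [ 7.   2.2 -4.6] M [ 0.349 -1.106 -0.069] w 0.504
```

```bash
python3 -m handwheel '[{"grip":36,"tx":0,"ty":0,"tz":0,"wx":0,"wy":-0.025,"wz":0},{"grip":36,"tx":0,"ty":0,"tz":0,"wx":0,"wy":0,"wz":0}]' >/dev/null; sh s.sh
python3 -m handwheel '[{"grip":36,"tx":0,"ty":0,"tz":0,"wx":0,"wy":0,"wz":0}]' >/dev/null; sh s.sh
python3 -m handwheel '[{"grip":36,"tx":0,"ty":0,"tz":0,"wx":0,"wy":0,"wz":0}]' >/dev/null; sh s.sh
```

```text
t 12.68 pos [500.1 -95.5  81.8] j6 0.611 heading z-axis -1.0309 tilt [ 0.001  0.    -1.   ] F [ 5.5  2.3 -2.4] M [ 0.078 -1.025 -0.118] w 0.504
t 12.77 pos [500.1 -95.5  81.8] j6 0.612 heading z-axis -1.0321 tilt [ 0.001  0.    -1.   ] F [ 4.6 -0.5 -1.6] M [-0.154 -0.863 -0.171] w 0.504
t 12.85 pos [500.1 -95.5  81.8] j6 0.612 heading z-axis -1.0321 tilt [ 0.001  0.    -1.   ] F [ 6.3  1.7 -5.6] M [ 0.279 -1.063 -0.03 ] w 0.505
```

```bash
python3 -m handwheel '[{"grip":36,"tx":0,"ty":0,"tz":0,"wx":0,"wy":-0.09,"wz":0},{"grip":36,"tx":0,"ty":0,"tz":0,"wx":0,"wy":-0.09,"wz":0},{"grip":36,"tx":0,"ty":0,"tz":0,"wx":0,"wy":-0.04,"wz":0},{"grip":36,"tx":0,"ty":0,"tz":0,"wx":0,"wy":0,"wz":0}]' >/dev/null; sh s.sh
python3 -m handwheel '[{"grip":36,"tx":0,"ty":0,"tz":0,"wx":0,"wy":-0.04,"wz":0},{"grip":36,"tx":0,"ty":0,"tz":0,"wx":0,"wy":0,"wz":0}]' >/dev/null; sh s.sh
python3 -m handwheel '[{"grip":36,"tx":0,"ty":0,"tz":0,"wx":0,"wy":-0.02,"wz":0},{"grip":36,"tx":0,"ty":0,"tz":0,"wx":0,"wy":0,"wz":0}]' >/dev/null; sh s.sh
python3 -m handwheel '[{"grip":36,"tx":0,"ty":0,"tz":0,"wx":0,"wy":0,"wz":0}]' >/dev/null; sh s.sh
python3 -m handwheel '[{"grip":36,"tx":0,"ty":0,"tz":0,"wx":0,"wy":0,"wz":0}]' >/dev/null; sh s.sh
```

```text
t 13.18 pos [500.1 -95.4  81.8] j6 0.390 heading z-axis -0.8092 tilt [ 0.001  0.    -1.   ] F [ 4.8  0.6 -2.7] M [ 0.082 -0.914  0.185] w 0.503
t 13.35 pos [500.1 -95.4  81.8] j6 0.350 heading z-axis -0.7699 tilt [ 0.001  0.    -1.   ] F [ 5.6  1.  -3.9] M [ 0.088 -0.949  0.049] w 0.504
t 13.52 pos [500.1 -95.5  81.8] j6 0.332 heading z-axis -0.7515 tilt [ 0.001  0.    -1.   ] F [ 5.6  1.4 -1.8] M [ 0.121 -0.949 -0.183] w 0.506
t 13.60 pos [500.1 -95.4  81.8] j6 0.332 heading z-axis -0.7522 tilt [ 0.001  0.    -1.   ] F [ 4.6  0.4 -2.9] M [ 0.086 -0.972 -0.195] w 0.503
t 13.68 pos [500.1 -95.5  81.8] j6 0.333 heading z-axis -0.7523 tilt [ 0.001  0.    -1.   ] F [ 5.8  0.6 -2.6] M [ 0.145 -1.036 -0.182] w 0.501
```

```bash
python3 -m handwheel '[{"grip":36,"tx":0,"ty":0,"tz":0,"wx":0,"wy":-0.025,"wz":0},{"grip":36,"tx":0,"ty":0,"tz":0,"wx":0,"wy":0,"wz":0}]' >/dev/null; sh s.sh
python3 -m handwheel '[{"grip":36,"tx":0,"ty":0,"tz":0,"wx":0,"wy":0,"wz":0}]' >/dev/null; sh s.sh
python3 -m handwheel '[{"grip":36,"tx":0,"ty":0,"tz":0,"wx":0,"wy":0,"wz":0}]' >/dev/null; sh s.sh
```

```text
t 13.85 pos [500.1 -95.4  81.8] j6 0.306 heading z-axis -0.7263 tilt [ 0.001  0.    -1.   ] F [ 4.9  2.5 -3.2] M [ 0.182 -0.961 -0.192] w 0.505
t 13.93 pos [500.1 -95.4  81.8] j6 0.307 heading z-axis -0.7273 tilt [ 0.001  0.    -1.   ] F [ 5.   1.2 -0.2] M [-0.076 -0.836 -0.203] w 0.505
t 14.02 pos [500.1 -95.4  81.8] j6 0.308 heading z-axis -0.7274 tilt [ 0.001  0.    -1.   ] F [ 7.3  1.5 -5. ] M [ 0.337 -1.046 -0.172] w 0.498
```

```bash
python3 -m handwheel '[{"grip":36,"tx":0,"ty":0,"tz":0,"wx":0,"wy":-0.02,"wz":0},{"grip":36,"tx":0,"ty":0,"tz":0,"wx":0,"wy":0,"wz":0}]' >/dev/null; sh s.sh
python3 -m handwheel '[{"grip":36,"tx":0,"ty":0,"tz":0,"wx":0,"wy":0,"wz":0}]' >/dev/null; sh s.sh
python3 -m handwheel '[{"grip":36,"tx":0,"ty":0,"tz":0,"wx":0,"wy":0,"wz":0}]' >/dev/null; sh s.sh
```

```text
t 14.18 pos [500.1 -95.4  81.8] j6 0.287 heading z-axis -0.7065 tilt [ 0.001  0.    -1.   ] F [ 7.   2.2 -5.4] M [ 0.293 -1.017 -0.245] w 0.509
t 14.27 pos [500.1 -95.4  81.8] j6 0.287 heading z-axis -0.7074 tilt [ 0.001  0.    -1.   ] F [ 6.4  0.9 -2. ] M [ 0.332 -0.919 -0.13 ] w 0.503
t 14.35 pos [500.1 -95.4  81.8] j6 0.288 heading z-axis -0.7075 tilt [ 0.001  0.    -1.   ] F [ 5.6  0.6 -1.7] M [ 0.163 -0.909 -0.248] w 0.503
```

```bash
python3 -m handwheel '[{"grip":36,"tx":0,"ty":0,"tz":0,"wx":0,"wy":-0.02,"wz":0},{"grip":36,"tx":0,"ty":0,"tz":0,"wx":0,"wy":0,"wz":0}]' >/dev/null; sh s.sh
python3 -m handwheel '[{"grip":36,"tx":0,"ty":0,"tz":0,"wx":0,"wy":0,"wz":0}]' >/dev/null; sh s.sh
python3 -m handwheel '[{"grip":36,"tx":0,"ty":0,"tz":0,"wx":0,"wy":0,"wz":0}]' >/dev/null; sh s.sh
```

```text
t 14.52 pos [500.1 -95.4  81.8] j6 0.267 heading z-axis -0.6866 tilt [ 0.001  0.    -1.   ] F [ 4.6 -0.1 -2.2] M [ 0.012 -0.776 -0.328] w 0.502
t 14.60 pos [500.1 -95.4  81.8] j6 0.268 heading z-axis -0.6875 tilt [ 0.001  0.    -1.   ] F [ 6.6  1.9 -3. ] M [ 0.274 -1.029 -0.217] w 0.502
t 14.68 pos [500.1 -95.4  81.8] j6 0.268 heading z-axis -0.6876 tilt [ 0.001  0.    -1.   ] F [ 6.3  1.5 -2.8] M [ 0.256 -1.022 -0.233] w 0.504
```

```bash
python3 -m handwheel '[{"grip":36,"tx":0,"ty":0,"tz":0,"wx":0,"wy":-0.02,"wz":0},{"grip":36,"tx":0,"ty":0,"tz":0,"wx":0,"wy":0,"wz":0}]' >/dev/null; sh s.sh
python3 -m handwheel '[{"grip":36,"tx":0,"ty":0,"tz":0,"wx":0,"wy":0,"wz":0}]' >/dev/null; sh s.sh
python3 -m handwheel '[{"grip":36,"tx":0,"ty":0,"tz":0,"wx":0,"wy":0,"wz":0}]' >/dev/null; sh s.sh
```

```text
t 14.85 pos [500.1 -95.4  81.8] j6 0.247 heading z-axis -0.6667 tilt [ 0.001  0.    -1.   ] F [ 6.6  1.2 -6.5] M [ 0.277 -0.736 -0.287] w 0.502
t 14.93 pos [500.1 -95.4  81.8] j6 0.248 heading z-axis -0.6676 tilt [ 0.001  0.001 -1.   ] F [ 6.3  2.1 -1.2] M [ 0.292 -1.024 -0.27 ] w 0.502
t 15.02 pos [500.1 -95.4  81.8] j6 0.248 heading z-axis -0.6676 tilt [ 0.001  0.    -1.   ] F [ 5.6  0.3 -3.4] M [ 0.186 -0.895 -0.294] w 0.502
```

```bash
python3 -m handwheel '[{"grip":36,"tx":0,"ty":0,"tz":0,"wx":0,"wy":0.05,"wz":0},{"grip":36,"tx":0,"ty":0,"tz":0,"wx":0,"wy":0.05,"wz":0},{"grip":36,"tx":0,"ty":0,"tz":0,"wx":0,"wy":0,"wz":0},{"grip":36,"tx":0,"ty":0,"tz":0,"wx":0,"wy":0,"wz":0}]' >/dev/null; sh s.sh
python3 -m handwheel '[{"grip":56,"tx":0,"ty":0,"tz":0,"wx":0,"wy":0,"wz":0},{"grip":56,"tx":0,"ty":0,"tz":0,"wx":0,"wy":0,"wz":0},{"grip":56,"tx":0,"ty":0,"tz":0,"wx":0,"wy":0,"wz":0},{"grip":56,"tx":0,"ty":0,"tz":0,"wx":0,"wy":0,"wz":0}]' >/dev/null; sh s.sh
python3 -m handwheel '[{"grip":56,"tx":0,"ty":0,"tz":0,"wx":0,"wy":0,"wz":0},{"grip":56,"tx":0,"ty":0,"tz":0,"wx":0,"wy":0,"wz":0}]' >/dev/null; sh s.sh
python3 -m handwheel '[{"grip":36,"tx":0,"ty":0,"tz":0,"wx":0,"wy":0,"wz":0},{"grip":36,"tx":0,"ty":0,"tz":0,"wx":0,"wy":0,"wz":0},{"grip":36,"tx":0,"ty":0,"tz":0,"wx":0,"wy":0,"wz":0},{"grip":36,"tx":0,"ty":0,"tz":0,"wx":0,"wy":0,"wz":0},{"grip":36,"tx":0,"ty":0,"tz":0,"wx":0,"wy":0,"wz":0}]' 20 >/dev/null; sh s.sh
```

```text
t 15.35 pos [500.1 -95.4  81.8] j6 0.347 heading z-axis -0.7671 tilt [ 0.001  0.    -1.   ] F [ 5.   1.7 -2.7] M [ 0.169 -0.983 -0.008] w 0.500
t 15.68 pos [499.5 -95.6  81.8] j6 0.344 heading z-axis -0.7633 tilt [-0.001  0.    -1.   ] F [-0.7 -0.5  1.1] M [ 0.034  0.02  -0.014] w 0.657
t 15.85 pos [499.7 -95.6  81.8] j6 0.343 heading z-axis -0.7625 tilt [-0.  0. -1.] F [0.5 0.4 1.2] M [-0.041 -0.04  -0.019] w 0.656
t 16.27 pos [499.9 -95.7  82. ] j6 0.343 heading z-axis -0.7620 tilt [ 0. -0. -1.] F [-0.3 -1.1  2.3] M [-0.16   0.002 -0.039] w 0.509
```

The stop is confirmed: beyond the sixth click the torque kept rising to 0.28 N m, where it fell away after each of the others. Back at the detent it's about 0, and the knob is released and regripped there. Next comes clockwise, click by click.

```bash
python3 -m handwheel '[{"grip":36,"tx":0,"ty":0,"tz":0,"wx":0,"wy":0,"wz":0},{"grip":36,"tx":0,"ty":0,"tz":0,"wx":0,"wy":0,"wz":0}]' 35 >/dev/null; sh s.sh
python3 -m handwheel '[{"grip":36,"tx":0,"ty":0,"tz":0,"wx":0,"wy":0.06,"wz":0},{"grip":36,"tx":0,"ty":0,"tz":0,"wx":0,"wy":0,"wz":0}]' >/dev/null; sh s.sh
python3 -m handwheel '[{"grip":36,"tx":0,"ty":0,"tz":0,"wx":0,"wy":0.08,"wz":0},{"grip":36,"tx":0,"ty":0,"tz":0,"wx":0,"wy":0.08,"wz":0},{"grip":36,"tx":0,"ty":0,"tz":0,"wx":0,"wy":0.08,"wz":0},{"grip":36,"tx":0,"ty":0,"tz":0,"wx":0,"wy":0,"wz":0}]' >/dev/null; sh s.sh
python3 -m handwheel '[{"grip":36,"tx":0,"ty":0,"tz":0,"wx":0,"wy":0.049,"wz":0},{"grip":36,"tx":0,"ty":0,"tz":0,"wx":0,"wy":0,"wz":0}]' >/dev/null; sh s.sh
```

```text
t 16.43 pos [499.9 -95.7  82. ] j6 0.343 heading z-axis -0.7620 tilt [ 0. -0. -1.] F [-1.6 -1.2  4.4] M [-0.252  0.254 -0.041] w 0.501
t 16.60 pos [499.9 -95.7  82. ] j6 0.405 heading z-axis -0.8243 tilt [ 0. -0. -1.] F [-0.9  0.1  5.3] M [-0.07   0.134  0.17 ] w 0.499
t 16.93 pos [499.8 -95.6  82. ] j6 0.647 heading z-axis -1.0662 tilt [ 0. -0. -1.] F [-1.2 -0.1  4.8] M [-0.183  0.113 -0.196] w 0.501
t 17.10 pos [499.9 -95.6  82.1] j6 0.693 heading z-axis -1.1130 tilt [ 0. -0. -1.] F [-1.9 -0.5  5.8] M [-0.199  0.25   0.002] w 0.504
```

```bash
python3 -m handwheel '[{"grip":36,"tx":0,"ty":0,"tz":0,"wx":0,"wy":0.06,"wz":0},{"grip":36,"tx":0,"ty":0,"tz":0,"wx":0,"wy":0,"wz":0}]' >/dev/null; sh s.sh
python3 -m handwheel '[{"grip":36,"tx":0,"ty":0,"tz":0,"wx":0,"wy":0.08,"wz":0},{"grip":36,"tx":0,"ty":0,"tz":0,"wx":0,"wy":0.08,"wz":0},{"grip":36,"tx":0,"ty":0,"tz":0,"wx":0,"wy":0.08,"wz":0},{"grip":36,"tx":0,"ty":0,"tz":0,"wx":0,"wy":0,"wz":0}]' >/dev/null; sh s.sh
python3 -m handwheel '[{"grip":36,"tx":0,"ty":0,"tz":0,"wx":0,"wy":0.049,"wz":0},{"grip":36,"tx":0,"ty":0,"tz":0,"wx":0,"wy":0,"wz":0}]' >/dev/null; sh s.sh
```

```text
t 17.27 pos [499.8 -95.6  82. ] j6 0.754 heading z-axis -1.1732 tilt [ 0. -0. -1.] F [-2.5 -1.3  7.4] M [-0.288  0.415  0.037] w 0.505
t 17.60 pos [499.8 -95.6  82. ] j6 0.996 heading z-axis -1.4152 tilt [ 0. -0. -1.] F [-1.4 -1.   5. ] M [-0.198  0.243 -0.137] w 0.507
t 17.77 pos [499.8 -95.5  82. ] j6 1.042 heading z-axis -1.4619 tilt [ 0. -0. -1.] F [-2.1 -0.7  6.5] M [-0.113  0.294  0.013] w 0.500
```

Two clean clicks, at headings -1.113 and -1.462. On to clicks three and four.

```bash
python3 -m handwheel '[{"grip":36,"tx":0,"ty":0,"tz":0,"wx":0,"wy":0.06,"wz":0},{"grip":36,"tx":0,"ty":0,"tz":0,"wx":0,"wy":0,"wz":0}]' >/dev/null; sh s.sh
python3 -m handwheel '[{"grip":36,"tx":0,"ty":0,"tz":0,"wx":0,"wy":0.08,"wz":0},{"grip":36,"tx":0,"ty":0,"tz":0,"wx":0,"wy":0.08,"wz":0},{"grip":36,"tx":0,"ty":0,"tz":0,"wx":0,"wy":0.08,"wz":0},{"grip":36,"tx":0,"ty":0,"tz":0,"wx":0,"wy":0,"wz":0}]' >/dev/null; sh s.sh
python3 -m handwheel '[{"grip":36,"tx":0,"ty":0,"tz":0,"wx":0,"wy":0.049,"wz":0},{"grip":36,"tx":0,"ty":0,"tz":0,"wx":0,"wy":0,"wz":0}]' >/dev/null; sh s.sh
python3 -m handwheel '[{"grip":36,"tx":0,"ty":0,"tz":0,"wx":0,"wy":0.06,"wz":0},{"grip":36,"tx":0,"ty":0,"tz":0,"wx":0,"wy":0,"wz":0}]' >/dev/null; sh s.sh
python3 -m handwheel '[{"grip":36,"tx":0,"ty":0,"tz":0,"wx":0,"wy":0.08,"wz":0},{"grip":36,"tx":0,"ty":0,"tz":0,"wx":0,"wy":0.08,"wz":0},{"grip":36,"tx":0,"ty":0,"tz":0,"wx":0,"wy":0.08,"wz":0},{"grip":36,"tx":0,"ty":0,"tz":0,"wx":0,"wy":0,"wz":0}]' >/dev/null; sh s.sh
python3 -m handwheel '[{"grip":36,"tx":0,"ty":0,"tz":0,"wx":0,"wy":0.049,"wz":0},{"grip":36,"tx":0,"ty":0,"tz":0,"wx":0,"wy":0,"wz":0}]' >/dev/null; sh s.sh
```

```text
t 17.93 pos [499.8 -95.5  82.1] j6 1.103 heading z-axis -1.5222 tilt [ 0. -0. -1.] F [ 0.3 -0.9  2. ] M [-0.159 -0.029  0.068] w 0.508
t 18.27 pos [499.8 -95.5  82. ] j6 1.345 heading z-axis -1.7642 tilt [ 0.  0. -1.] F [-3.5  0.8  8.2] M [ 0.009  0.514 -0.055] w 0.503
t 18.43 pos [499.8 -95.4  82. ] j6 1.391 heading z-axis -1.8109 tilt [ 0.  0. -1.] F [-2.3 -0.1  5.2] M [-0.028  0.306  0.041] w 0.501
t 18.60 pos [499.8 -95.4  82. ] j6 1.452 heading z-axis -1.8711 tilt [ 0.  0. -1.] F [-0.3  0.1  3.4] M [-0.212  0.07   0.067] w 0.498
t 18.93 pos [499.8 -95.4  82. ] j6 1.694 heading z-axis -2.1132 tilt [ 0.  0. -1.] F [-1.   1.3  4.4] M [ 0.004  0.274 -0.208] w 0.503
t 19.10 pos [499.8 -95.3  82. ] j6 1.741 heading z-axis -2.1599 tilt [ 0.  0. -1.] F [-0.7  0.8  6. ] M [0.064 0.19  0.004] w 0.507
```

Four clicks. Now five and six.

```bash
python3 -m handwheel '[{"grip":36,"tx":0,"ty":0,"tz":0,"wx":0,"wy":0.06,"wz":0},{"grip":36,"tx":0,"ty":0,"tz":0,"wx":0,"wy":0,"wz":0}]' >/dev/null; sh s.sh
python3 -m handwheel '[{"grip":36,"tx":0,"ty":0,"tz":0,"wx":0,"wy":0.08,"wz":0},{"grip":36,"tx":0,"ty":0,"tz":0,"wx":0,"wy":0.08,"wz":0},{"grip":36,"tx":0,"ty":0,"tz":0,"wx":0,"wy":0.08,"wz":0},{"grip":36,"tx":0,"ty":0,"tz":0,"wx":0,"wy":0,"wz":0}]' >/dev/null; sh s.sh
python3 -m handwheel '[{"grip":36,"tx":0,"ty":0,"tz":0,"wx":0,"wy":0.049,"wz":0},{"grip":36,"tx":0,"ty":0,"tz":0,"wx":0,"wy":0,"wz":0}]' >/dev/null; sh s.sh
python3 -m handwheel '[{"grip":36,"tx":0,"ty":0,"tz":0,"wx":0,"wy":0.06,"wz":0},{"grip":36,"tx":0,"ty":0,"tz":0,"wx":0,"wy":0,"wz":0}]' >/dev/null; sh s.sh
python3 -m handwheel '[{"grip":36,"tx":0,"ty":0,"tz":0,"wx":0,"wy":0.08,"wz":0},{"grip":36,"tx":0,"ty":0,"tz":0,"wx":0,"wy":0.08,"wz":0},{"grip":36,"tx":0,"ty":0,"tz":0,"wx":0,"wy":0.08,"wz":0},{"grip":36,"tx":0,"ty":0,"tz":0,"wx":0,"wy":0,"wz":0}]' >/dev/null; sh s.sh
python3 -m handwheel '[{"grip":36,"tx":0,"ty":0,"tz":0,"wx":0,"wy":0.049,"wz":0},{"grip":36,"tx":0,"ty":0,"tz":0,"wx":0,"wy":0,"wz":0},{"grip":36,"tx":0,"ty":0,"tz":0,"wx":0,"wy":0,"wz":0}]' >/dev/null; sh s.sh
```

```text
t 19.27 pos [499.8 -95.3  82. ] j6 1.801 heading z-axis -2.2202 tilt [ 0.  0. -1.] F [-0.2 -1.1  4.5] M [-0.043  0.157  0.118] w 0.499
t 19.60 pos [499.9 -95.3  82. ] j6 2.043 heading z-axis -2.4622 tilt [ 0.  0. -1.] F [-0.7  1.1  5.1] M [ 0.1    0.241 -0.125] w 0.505
t 19.77 pos [499.9 -95.3  82. ] j6 2.089 heading z-axis -2.5089 tilt [ 0.  0. -1.] F [-0.6  2.3  5.7] M [0.119 0.221 0.007] w 0.509
t 19.93 pos [499.9 -95.3  82. ] j6 2.150 heading z-axis -2.5693 tilt [ 0.  0. -1.] F [-1.2  2.   6.7] M [0.268 0.156 0.151] w 0.505
t 20.27 pos [499.9 -95.2  82. ] j6 2.392 heading z-axis -2.8112 tilt [ 0.     0.001 -1.   ] F [-0.3  1.4  5.4] M [ 0.192  0.1   -0.102] w 0.503
t 20.52 pos [500.  -95.2  82. ] j6 2.436 heading z-axis -2.8559 tilt [ 0.  0. -1.] F [-0.8  2.5  5.7] M [ 0.244  0.129 -0.037] w 0.503
```

Six clicks made, ending at about zero torque on the detent. Releasing and rising.

```bash
python3 -m handwheel '[{"grip":56,"tx":0,"ty":0,"tz":0,"wx":0,"wy":0,"wz":0},{"grip":60,"tx":0,"ty":0,"tz":0,"wx":0,"wy":0,"wz":0},{"grip":66,"tx":0,"ty":0,"tz":0,"wx":0,"wy":0,"wz":0},{"grip":66,"tx":0,"ty":0,"tz":0,"wx":0,"wy":0,"wz":0}]' >/dev/null; sh s.sh
python3 -m handwheel '[{"grip":66,"tx":0,"ty":-15,"tz":0,"wx":0,"wy":0,"wz":0},{"grip":66,"tx":0,"ty":-20,"tz":0,"wx":0,"wy":0,"wz":0},{"grip":66,"tx":0,"ty":-30,"tz":0,"wx":0,"wy":0,"wz":0},{"grip":66,"tx":0,"ty":-25,"tz":0,"wx":0,"wy":0,"wz":0},{"grip":30,"tx":0,"ty":0,"tz":0,"wx":0,"wy":0,"wz":0},{"grip":0,"tx":0,"ty":0,"tz":0,"wx":0,"wy":0,"wz":0}]' >/dev/null; sh s.sh
python3 -c "
from h import *
print(go(457.5,78.3,170),np.round(Rt(sense()),2))"
```

```text
t 20.85 pos [499.6 -95.5  81.6] j6 2.436 heading z-axis -2.8559 tilt [-0.  0. -1.] F [ 0.3 -0.1  0.4] M [ 0.03  -0.046 -0.01 ] w 0.776
t 21.35 pos [500.1 -95.7 172.5] j6 2.436 heading z-axis -2.8560 tilt [ 0.002 -0.001 -1.   ] F [-0.6  0.2 -1. ] M [-0.019 -0.019 -0.01 ] w 0.502
[179.    2.3  -8.1] [[-0.28  0.   -0.96]
 [ 0.96 -0.   -0.28]
 [-0.   -1.   -0.  ]]
```

```bash
python3 -m handwheel '[{"grip":0,"tx":0,"ty":0,"tz":0,"wx":0,"wy":-0.12,"wz":0},{"grip":0,"tx":0,"ty":0,"tz":0,"wx":0,"wy":-0.12,"wz":0},{"grip":0,"tx":0,"ty":0,"tz":0,"wx":0,"wy":-0.12,"wz":0},{"grip":0,"tx":0,"ty":0,"tz":0,"wx":0,"wy":-0.12,"wz":0},{"grip":0,"tx":0,"ty":0,"tz":0,"wx":0,"wy":-0.12,"wz":0},{"grip":0,"tx":0,"ty":0,"tz":0,"wx":0,"wy":-0.12,"wz":0},{"grip":0,"tx":0,"ty":0,"tz":0,"wx":0,"wy":-0.12,"wz":0},{"grip":0,"tx":0,"ty":0,"tz":0,"wx":0,"wy":-0.12,"wz":0},{"grip":0,"tx":0,"ty":0,"tz":0,"wx":0,"wy":0,"wz":0}]' >/dev/null; sh s.sh
python3 -c "
from h import *
S=eyes.capture('side'); print(plane(S,(281.9,221.3),99))
print(go(457.5,78.0,172.5))"
```

```text
t 22.10 pos [499.2 -95.3 170.4] j6 1.472 heading z-axis -1.8918 tilt [-0.002  0.001 -1.   ] F [ 0.5  0.7 -0.7] M [ 0.015 -0.048  0.041] w -0.001
[454.82157897  79.6340708   99.        ]
[  95.3   -1.7 -150.7]
```

```bash
python3 -m handwheel '[{"grip":0,"tx":15.9,"ty":0,"tz":-25.1,"wx":0,"wy":0,"wz":0},{"grip":0,"tx":15.9,"ty":0,"tz":-25.1,"wx":0,"wy":0,"wz":0},{"grip":0,"tx":15.9,"ty":0,"tz":-25.1,"wx":0,"wy":0,"wz":0},{"grip":0,"tx":15.9,"ty":0,"tz":-25.1,"wx":0,"wy":0,"wz":0},{"grip":0,"tx":15.9,"ty":0,"tz":-25.1,"wx":0,"wy":0,"wz":0},{"grip":0,"tx":15.9,"ty":0,"tz":-25.1,"wx":0,"wy":0,"wz":0},{"grip":0,"tx":0,"ty":0,"tz":0,"wx":0,"wy":0,"wz":0},{"grip":0,"tx":0,"ty":0,"tz":0,"wx":0,"wy":0,"wz":0}]' >/dev/null; sh s.sh
python3 -c "
from h import *
print(go(458,78.0,110))
c=eyes.capture('side'); cv2.imwrite('pics/b1.png',cv2.resize(c['pixels'][150:250,240:360,::-1],(720,600),interpolation=2))
c=eyes.capture('top'); cv2.imwrite('pics/b1t.png',cv2.resize(c['pixels'][180:290,195:355,::-1],(800,550),interpolation=2))"
```

```text
t 22.82 pos [457.   78.6 171.3] j6 1.814 heading z-axis -1.8970 tilt [-0.001  0.    -1.   ] F [ 1.  -0.3  0.5] M [-0.025  0.02  -0.026] w 0.002
[-1.2 61.3  0.2]
```

View pics/b1.png

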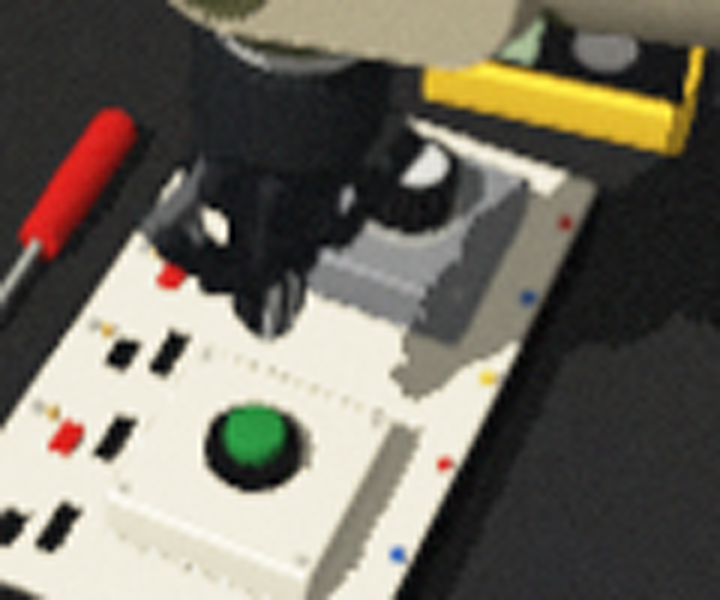

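View pics/b1t.png

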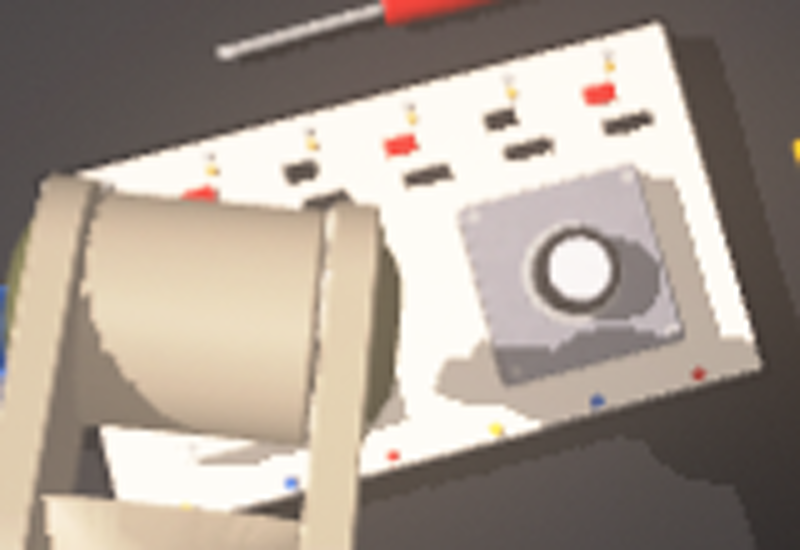

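```bash
python3 -m handwheel '[{"grip":0,"tx":-1,"ty":20,"tz":0,"wx":0,"wy":0,"wz":0},{"grip":0,"tx":0,"ty":20,"tz":0,"wx":0,"wy":0,"wz":0},{"grip":0,"tx":0,"ty":14,"tz":0,"wx":0,"wy":0,"wz":0},{"grip":0,"tx":0,"ty":9,"tz":0,"wx":0,"wy":0,"wz":0},{"grip":0,"tx":0,"ty":0,"tz":0,"wx":0,"wy":0,"wz":0},{"grip":0,"tx":0,"ty":0,"tz":0,"wx":0,"wy":0,"wz":0}]' >/dev/null; sh s.sh
python3 -c "
from h import *
c=eyes.capture('side'); cv2.imwrite('pics/b2.png',cv2.resize(c['pixels'][150:250,240:360,::-1],(720,600),interpolation=2))"
```

```text
t 23.42 pos [458.7  76.7 108.9] j6 1.811 heading z-axis -1.8975 tilt [-0. -0. -1.] F [-0.1 -0.4  0.2] M [0.067 0.005 0.01 ] w -0.000
```

View pics/b2.png

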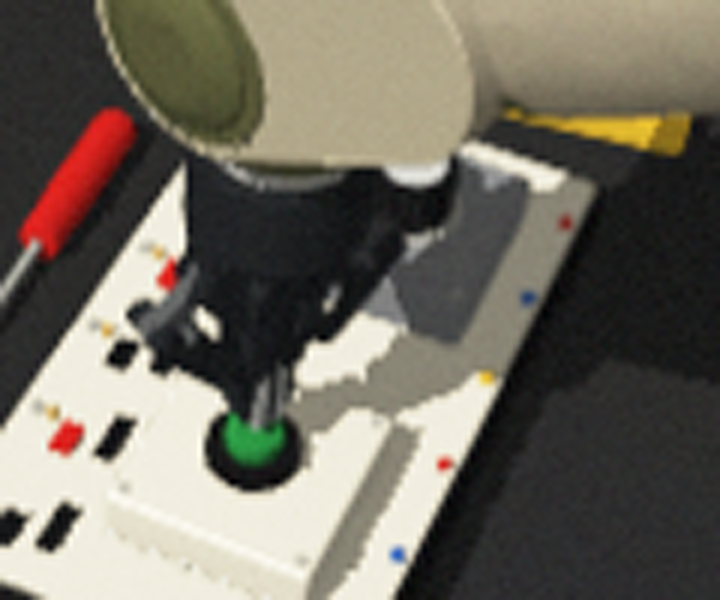

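```bash
python3 -m handwheel '[{"grip":0,"tx":-1,"ty":3,"tz":-1.7,"wx":0,"wy":0,"wz":0},{"grip":0,"tx":0,"ty":3,"tz":0,"wx":0,"wy":0,"wz":0},{"grip":0,"tx":0,"ty":3,"tz":0,"wx":0,"wy":0,"wz":0},{"grip":0,"tx":0,"ty":0,"tz":0,"wx":0,"wy":0,"wz":0}]' >/dev/null; sh s.sh
python3 -m handwheel '[{"grip":0,"tx":0,"ty":2,"tz":0,"wx":0,"wy":0,"wz":0},{"grip":0,"tx":0,"ty":1,"tz":0,"wx":0,"wy":0,"wz":0},{"grip":0,"tx":0,"ty":0,"tz":0,"wx":0,"wy":0,"wz":0}]' >/dev/null; sh s.sh
python3 -m handwheel '[{"grip":0,"tx":0,"ty":2,"tz":0,"wx":0,"wy":0,"wz":0},{"grip":0,"tx":0,"ty":0,"tz":0,"wx":0,"wy":0,"wz":0}]' >/dev/null; sh s.sh
python3 -m handwheel '[{"grip":0,"tx":0,"ty":1.5,"tz":0,"wx":0,"wy":0,"wz":0},{"grip":0,"tx":0,"ty":0,"tz":0,"wx":0,"wy":0,"wz":0}]' >/dev/null; sh s.sh
```

```text
t 23.80 pos [459.7  78.6  99.4] j6 1.813 heading z-axis -1.8960 tilt [-0.001  0.    -1.   ] F [-0.4  1.   0.1] M [ 0.011 -0.006  0.03 ] w -0.002
t 24.05 pos [460.   78.6  96.8] j6 1.813 heading z-axis -1.8959 tilt [ 0.  0. -1.] F [-0.9 -0.2  2.7] M [ 0.044  0.169 -0.004] w 0.003
t 24.22 pos [460.   78.6  94.8] j6 1.813 heading z-axis -1.8960 tilt [ 0.  0. -1.] F [-0.1  1.   4. ] M [ 0.044  0.135 -0.008] w 0.000
t 24.38 pos [460.   78.6  93.3] j6 1.813 heading z-axis -1.8960 tilt [ 0.  0. -1.] F [-1.4  0.1  4.3] M [ 0.067  0.16  -0.023] w 0.002
```

```bash
python3 -m handwheel '[{"grip":0,"tx":0,"ty":1,"tz":0,"wx":0,"wy":0,"wz":0},{"grip":0,"tx":0,"ty":0,"tz":0,"wx":0,"wy":0,"wz":0}]' >/dev/null; sh s.sh
python3 -m handwheel '[{"grip":0,"tx":0,"ty":1,"tz":0,"wx":0,"wy":0,"wz":0},{"grip":0,"tx":0,"ty":0,"tz":0,"wx":0,"wy":0,"wz":0},{"grip":0,"tx":0,"ty":0,"tz":0,"wx":0,"wy":0,"wz":0}]' >/dev/null; sh s.sh
```

```text
t 24.55 pos [460.1  78.6  92.9] j6 1.813 heading z-axis -1.8960 tilt [ 0. -0. -1.] F [-3.   0.5 10.9] M [0.106 0.647 0.024] w -0.001
t 24.80 pos [460.2  78.7  92.7] j6 1.813 heading z-axis -1.8957 tilt [ 0.001 -0.    -1.   ] F [-7.3  0.5 21.8] M [ 0.107  1.32  -0.018] w -0.003
```

Bottomed: the tool stopped at z 92.7 while the force climbed to 22 N, after about 6 mm of travel. Releasing and rising.

```bash
python3 -m handwheel '[{"grip":0,"tx":0,"ty":-5,"tz":0,"wx":0,"wy":0,"wz":0},{"grip":0,"tx":0,"ty":-15,"tz":0,"wx":0,"wy":0,"wz":0},{"grip":0,"tx":0,"ty":-30,"tz":0,"wx":0,"wy":0,"wz":0},{"grip":0,"tx":0,"ty":-35,"tz":0,"wx":0,"wy":0,"wz":0},{"grip":0,"tx":0,"ty":-35,"tz":0,"wx":0,"wy":0,"wz":0},{"grip":0,"tx":0,"ty":-20,"tz":0,"wx":0,"wy":0,"wz":0},{"grip":0,"tx":0,"ty":0,"tz":0,"wx":0,"wy":0,"wz":0},{"grip":0,"tx":0,"ty":0,"tz":0,"wx":0,"wy":0,"wz":0}]' >/dev/null; sh s.sh
python3 -c "
from h import *
c=eyes.capture('side'); cv2.imwrite('pics/f.png',cv2.resize(c['pixels'][130:330,200:380,::-1],(540,600),interpolation=2))
c=eyes.capture('top'); cv2.imwrite('pics/ft.png',c['pixels'][:,:,::-1])"
```

```text
t 25.47 pos [460.1  78.5 231.5] j6 1.813 heading z-axis -1.8960 tilt [ 0.001 -0.    -1.   ] F [ 0.2 -0.4 -0.3] M [-0.009  0.009 -0.043] w 0.001
```

View pics/f.png

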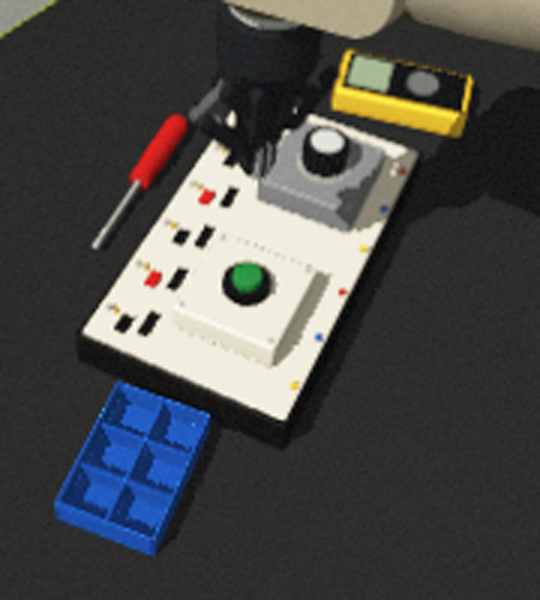

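View pics/ft.png

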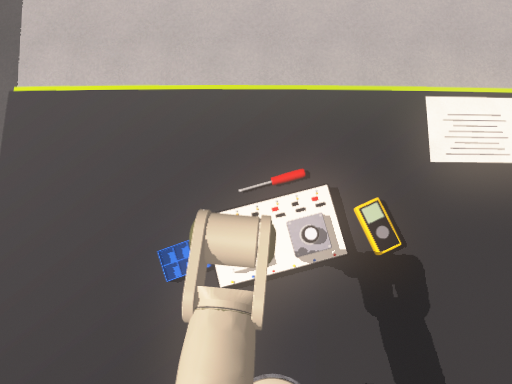

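The button is back up at (247,280) in the side crop. The knob is free at (327,148). In the top view the meter (378,226), driver (275,181) and tray (185,258) lie where they were. Handing in.

```bash
python3 -c "
from rig import ctrl
print(ctrl.finish_job())"
```

```text
the job is handed in; nothing more can be done
None
```

I turned the knob counterclockwise to its end stop, then clockwise six clicks, and released it in the sixth. I then pressed the green button fully down once and let go. The job was handed in at about 25.6 s; no verdict was given.

- **End stop:** I met it after six clicks counterclockwise, the most the knob could have started from. Torque there kept rising to about 0.28 N m, under the roughly 0.5 N m limit. After every earlier click it had dropped off again. I backed off, released the knob so it settled in the first click position, and gripped it again.
- **Six clicks:** I turned it 2.094 rad clockwise. Each click showed the torque pushing back, then pulling in, then near zero (0.00–0.04 N m) as it settled. The end heading also matched the one where the first grip started, to within about 0.015 rad.
- **Button:** It bottomed out after about 6 mm of travel, with 22 N on the tool at the end. The last pictures show it back up.
- **Other items:** The knob is free, and the meter, screwdriver and tray look unmoved in the last pictures.

**Checks that disagreed or were weak:**
- The two cameras differed by 2 mm on the knob's position and by 2–4 mm on the button's. For the knob I centred the grip by the force readings. For the button I used the camera average, shifted by the error found at the knob.
- Single torque readings scattered by up to about 0.1 N m, so I averaged repeated ones to judge the stop.
- The knob has no mark, so the setting could be confirmed only by torque and angle, not by sight.

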